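# Refit the blade of a vegetable slicer

### The job

Put the slicer's blade back: lay it flat on the blade bed with its notch over the brass locating pin, and slide it gently back until it is fully home and square against the shoulder. Then swing the retaining bar across the blade to its stop and let go; never force the blade against the slicer, feel for the pin with light pressure, and leave the other things on the worktop where they are.

Things in the scene. Friction and masses are not known exactly. Their poses are not given: they have to be found in the camera images.
- slicer: Vegetable slicer (mandoline) lying face down on a rubber mat, underside with the blade bed up; ivory, 290 x 128 mm over its rails, mat 310 x 150; it does not move. Origin on the worktop under its middle; its +x runs along its length, the way the blade slides home; +y is to the left of that, z up. Rails (12 mm wide) and shoulder rib rise to 25.5 mm above the worktop, 5.5 mm above the bed.
- seat (a point): Middle of the foot of the shoulder, at bed height (20 mm); axes as the slicer's. The blade is home when its back edge lies against the shoulder all along: blade_back at x = 0, z = 0 here. The bed, a flat aluminium deck 104 mm wide, reaches from here 74 mm towards -x; then come the open mouth (16 mm) and a steel plate 3 mm lower, so a blade not yet home may overhang there.
- pin_slot (a point): Middle of the dark slot across the bed, 12 mm in front of the shoulder; axes as the slicer's. The upright square brass locating pin, 6 x 6 mm and 8 mm high, stands in this slot where the cook last set it to centre the blade: anywhere from 14 mm to the right (y = -14 mm here) to 14 mm to the left, firm there. This point is not the pin; the pin has to be seen or felt for.
- blade: Flat steel slicer blade, lies on the worktop; 80 mm long (x), 64 mm wide (y), 4 mm thick, about 0.1 kg; origin at the middle of its underside. Cutting edge: bright bevel at the -x end. In the middle of the straight back edge (x = +40 mm) is an open square notch, 9 mm wide, 20 mm deep.
- blade_back (a point): Middle of the blade's back edge (the mouth of the notch) at the height of its underside; axes as the blade's
- blade_grip (a point): Centre of the black finger grip that stands on the blade: 30 mm long (x), 14 mm wide (y), from 4 to 30 mm above the blade's underside; this point is 17 mm above it and 16 mm from the blade's middle towards the cutting edge; axes as the blade's
- bar (a joint): Angle of the retaining bar about its upright pivot (rad): 0 = open, the bar points along the slicer's +x above the right-hand rail; it turns anticlockwise seen from above; 1.571 = at its stop, straight across the blade (along the slicer's +y). Friction (about 1 N at the knob) keeps it where it is left.
- bar_knob (a point): Middle of the red round upright knob near the bar's free end: 14 mm in diameter, 27 mm high, from 34 to 61 mm above the worktop (this point at 47.5 mm), 100 mm from the pivot
- bar_pivot (a point): Point on the upright pivot axis of the bar, over the right-hand rail, 32 mm in front of the shoulder and 58 mm to the right of the bed's middle; axes as the slicer's. The steel bar is 10 mm wide, its top 34 mm above the worktop; its feet pass 2 mm above a blade that lies flat
- pot_lid: pale green enamel stockpot lid, 220 mm across, 48 mm high with its black knob, lying knob up; origin at the centre of its underside (bystander)
- tongs: stainless kitchen tongs lying flat, 240 mm long, 70 mm wide, 12 mm high; origin under the middle, the jaws point along its +x (bystander)
- container: clear plastic food container with shut snap lid (blue clips), 149 x 114 x 66 mm high; origin at the centre of its underside, long side along its x (bystander)
- dish: small blue ceramic dipping dish, 80 mm across, 24 mm high; origin at the centre of its underside (bystander)
- jar: amber glass jar with red cap, 62 mm across, 85 mm high; origin at the centre of its underside (bystander)
Not all that is in view belongs to the job. What is shaped like the blade but purple or red is not meant.

How it is judged:
By the outcome, as a careful person would: the job done as asked, in the order asked, and still so for the second after the job is handed in, with the robot touching nothing.
It also fails if it takes over 72 s, if anything falls off the work surface, if the arm or the gripper's body presses on something with over 40 N, if the wrist force passes 120 N, or if a joint passes its speed limit or range.

### The arm

A 7-joint arm with a two-finger parallel gripper is mounted at the origin on the work surface. World frame = base frame: x ahead of the robot, y to its left, z up, the work surface at z = 0. Lengths are in m, angles in rad, forces in N, time in s.
With the tool pointing down it reaches from about 0.4 to 0.85 m from the base axis. Payload 10.4 kg.
Tool frame: the origin (TCP) lies where the fingers leave the gripper's body, on its centre line; the fingertips stand 70 mm ahead of it and the grasp point (between the pads) lies r.grip_depth ahead of it (r.grip_depth is the distance from the TCP to the grasp point, in m); z points along the fingers, y is the direction in which the jaws open and shut (so a half turn about z gives the same grasp; the last joint's range is limited). The gripper opens to 87 mm and grips with 3 to 60 N. Pads are 19 mm wide; open, the fingers measure 117 mm over their backs; the gripper's body (75 mm by 190 mm) begins 51 mm behind the grasp point.
Start: joints at [1.091, 0.332, -0.065, 1.46, 0.022, 1.35, -0.088], TCP at [0.276, -0.561, 0.292] pointing down, gripper open.
Joint ranges: [-2.6, 2.6], [-0.5, 2.12], [-1.47, 1.34], [0.16, 2.42], [-1.27, 4.41], [0.06, 2.06], [-2.6, 2.6]. Speed limits (rad/s): [2.22, 2.22, 2.79, 2.79, 3.14, 3.14, 3.14].

### API

Orientations are given as a unit quaternion [x, y, z, w].
In Python, from bench import monitor, viewer, workorder, nets, r gives the robot as it stands.
- The arm moves only by the tool drive_tool, never from a script. Its argument "plan" is a list of rows, each an object of numbers: "rx", "ry", "rz": the turn, a rotation vector about the tool's x, y, z in units of 360 degrees (1.0 is 360 degrees); "x", "y", "z": the shift along the tool's x, y, z in units of 1000 mm (1.0 is 1000 mm); "fingers": the opening, from 0 (shut) to 1 (fully open). In form: [{"rx": .., "ry": .., "rz": .., "x": .., "y": .., "z": .., "fingers": ..}, ...]. A call has 1 to 12 rows; each row is the pose to reach, as a shift and turn from the pose commanded when the call began, along the tool's axes at that moment, turning the shorter way round; what a row does not reach only later rows make up. A row lasts 1/8 s, in which the tool goes at most 62.5 mm and 10.7 degrees, less where a joint would pass 70% of its speed; a pose out of reach is approached as far as the arm can. A call with a number of a shift or a turn outside -1 to 1 is refused whole. A call with a gripper value outside its range is refused whole. The fingers move at their own pace and stop on an object; "squeeze" is the grip in N (left out, the last holds). Time passes only in rows, so rows that repeat a pose let the fingers close. It gives the time, the measured TCP pose, the force and the opening at its end, in the units of the state.
- monitor.read_state(): the state, without advancing time (a new reading comes with each control period).
- viewer.camera(name): name is "scene" or "top" or "wrist"; returns a dict with "color" (420x560x3 uint8, red, green, blue), "depth" (420x560 float32, m along the optical axis (not along the pixel's ray), 0 where there is no reading), "camera_matrix" (3x3 intrinsics, pixels), "xyz" and "rotation" of the camera in the world. Camera axes: x right, y down, z forward; pixel columns grow to the right and rows downward; lengths in m; the calibration is good to about 2 mm. A picture is of the moment at which its call begins.
- workorder.close_job(): hands the job in, once; it reports no verdict.
Trained networks look in the newest picture that a camera, given by its name, has taken for a name from the list of things; names that differ only in an ending like _2 or _b are one class to them, and where a whole thing is asked for, a point or a joint stands for the part that bears it (a point fixed in the world has none). Each returns a list of dicts, best first, with "confidence" (0 to 1); they miss things now and then, are a little off and sometimes report something else, mostly with a low value. They report only what shows in the picture. A call takes as long as a camera call. They do not tell look-alikes from the thing itself.
- nets.find_in(label, camera): "centre" ([x, y, z] in m, in world coordinates, good to about 4 mm: the middle of the surface that is visible of it).
- nets.regions_of(label, camera): "region" (420x560 bool, what is visible of it).
The state is a dict: "time": time; "joint_positions": joint angles; "joint_vel": joint speeds; "joint_torque": joint torques, N m; "ee_pos": TCP position; "eef_rot": TCP orientation; "ft_force": force on the tool from outside, world axes, zero at the start; "torque": the same for the moment, N m; "width": finger opening in m.
Only numpy, scipy, OpenCV 4.12 (cv2) and the standard library are available. Lean on these libraries where they do the work, as an engineer would, in place of code of your own. Each camera call takes 0.05 s, during which the arm holds its last target.

## Working session

There is one attempt and no reset: what is moved stays moved. The work goes in short steps, Python scripts to look and compute and a tool call to move; the robot and the scene stay as the last step left them, time stands still between calls to the robot, and variables do not carry over. Pictures are saved under pics/ and viewed, and the job is handed in when it is done.

Besides the shell and the picture viewer there is one more tool, called as name([rows], argument=value, ...), one row to a line, values as JSON. drive_tool: Moves the arm, as the interface text tells. Its arguments: {"type":"object","properties":{"plan":{"type":"array","items":{"type":"object","properties":{"rx":{"type":"number","minimum":-1,"maximum":1},"ry":{"type":"number","minimum":-1,"maximum":1},"rz":{"type":"number","minimum":-1,"maximum":1},"x":{"type":"number","minimum":-1,"maximum":1},"y":{"type":"number","minimum":-1,"maximum":1},"z":{"type":"number","minimum":-1,"maximum":1},"fingers":{"type":"number"}}}},"squeeze":{"type":"number"}},"required":["plan"]}

```bash
ls; mkdir -p pics; cat > h.py <<'E'
import numpy as np, cv2
from bench import monitor, viewer, workorder, nets, r
from scipy.spatial.transform import Rotation as R
def save(c,name,crop=None,scale=1):
    im=c["color"][:,:,::-1]
    if crop: im=im[crop[1]:crop[3],crop[0]:crop[2]]
    if scale!=1: im=cv2.resize(im,None,fx=scale,fy=scale,interpolation=cv2.INTER_CUBIC)
    cv2.imwrite("pics/"+name,im)
def cloud(c):
    K=c["camera_matrix"];d=c["depth"];v,u=np.mgrid[:d.shape[0],:d.shape[1]]
    p=np.stack([(u-K[0,2])/K[0,0]*d,(v-K[1,2])/K[1,1]*d,d],-1)
    Rm=np.array(c["rotation"]); 
    if Rm.shape!=(3,3): Rm=R.from_quat(Rm).as_matrix()
    return p@Rm.T+np.array(c["xyz"])
def proj(c,P):
    Rm=np.array(c["rotation"]); 
    if Rm.shape!=(3,3): Rm=R.from_quat(Rm).as_matrix()
    q=(np.atleast_2d(P)-np.array(c["xyz"]))@Rm
    K=c["camera_matrix"];return np.stack([q[:,0]/q[:,2]*K[0,0]+K[0,2],q[:,1]/q[:,2]*K[1,1]+K[1,2]],-1)
def rayz(c,uv,z):
    K=c["camera_matrix"];uv=np.atleast_2d(uv).astype(float)
    Rm=np.array(c["rotation"])
    if Rm.shape!=(3,3): Rm=R.from_quat(Rm).as_matrix()
    d=np.c_[(uv[:,0]-K[0,2])/K[0,0],(uv[:,1]-K[1,2])/K[1,1],np.ones(len(uv))]@Rm.T
    o=np.array(c["xyz"]);t=(z-o[2])/d[:,2];return o+d*t[:,None]
E
python3 - <<'E'
from h import *
np.set_printoptions(precision=4,suppress=True)
s=monitor.read_state();print(s["time"],s["ee_pos"],s["eef_rot"],s["ft_force"],s["width"],r.grip_depth)
for n in ["top","scene"]:
    c=viewer.camera(n);save(c,f"a_{n}.png");print(n,c["xyz"],c["rotation"],c["camera_matrix"])
    for l in ["slicer","blade","blade_grip","bar_knob","bar","pot_lid","tongs","container","dish","jar"]:
        try: print(l,[(np.round(x["centre"],3),round(x["confidence"],2),proj(c,x["centre"]).round().tolist()) for x in nets.find_in(l,n)])
        except Exception as e: print(l,e)
E
```

```text
pics
0.0 [ 0.2755 -0.5607  0.2915] [ 0.974   0.2264 -0.0002 -0.0007] [-0.0872  0.0431  0.0866] 0.08706472830037311 0.051
top [ 0.4273 -0.0172  0.9647] [ 0.7111 -0.7006  0.0434 -0.0409] [[383.754    0.     280.3112]
 [  0.     383.754  211.4118]
 [  0.       0.       1.    ]]
slicer [(array([0.532, 0.165, 0.021]), 0.57, [[205.0, 214.0]])]
blade [(array([ 0.57 , -0.199,  0.004]), 0.98, [[351.0, 202.0]]), (array([ 0.448, -0.254,  0.003]), 0.85, [[374.0, 250.0]]), (array([ 0.453, -0.12 ,  0.003]), 0.73, [[320.0, 248.0]]), (array([ 0.32 , -0.332,  0.004]), 0.61, [[406.0, 303.0]])]
blade_grip [(array([ 0.449, -0.119,  0.006]), 0.88, [[320.0, 249.0]]), (array([ 0.445, -0.255,  0.005]), 0.8, [[374.0, 252.0]]), (array([ 0.318, -0.332,  0.003]), 0.75, [[406.0, 304.0]])]
bar_knob [(array([0.579, 0.12 , 0.035]), 0.71, [[223.0, 194.0]])]
bar [(array([0.578, 0.12 , 0.035]), 0.61, [[223.0, 195.0]])]
pot_lid [(array([ 0.632, -0.452,  0.019]), 0.95, [[453.0, 178.0]])]
tongs [(array([0.463, 0.397, 0.004]), 0.79, [[113.0, 240.0]])]
container [(array([ 0.744, -0.249,  0.064]), 0.78, [[376.0, 128.0]]), (
[... 929 characters left out ...]
[[180.0, 232.0]]), (array([ 0.451, -0.125,  0.004]), 0.69, [[233.0, 221.0]]), (array([ 0.664, -0.456,  0.012]), 0.47, [[93.0, 326.0]])]
bar_knob [(array([0.602, 0.122, 0.039]), 0.48, [[350.0, 217.0]])]
bar [(array([0.598, 0.12 , 0.03 ]), 0.67, [[349.0, 219.0]])]
pot_lid [(array([ 0.663, -0.454,  0.013]), 0.97, [[94.0, 325.0]])]
tongs [(array([0.481, 0.401, 0.003]), 0.84, [[408.0, 182.0]])]
container [(array([ 0.782, -0.252,  0.066]), 0.68, [[219.0, 315.0]])]
dish [(array([ 0.713, -0.096,  0.01 ]), 0.77, [[287.0, 284.0]]), (array([0.581, 0.154, 0.021]), 0.28, [[356.0, 215.0]]), (array([0.603, 0.122, 0.04 ]), 0.24, [[351.0, 217.0]])]
jar [(array([0.67 , 0.365, 0.054]), 0.95, [[450.0, 203.0]])]
```

View pics/a_top.png

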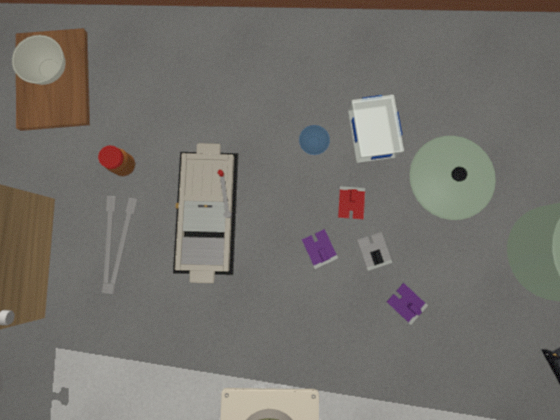

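View pics/a_scene.png

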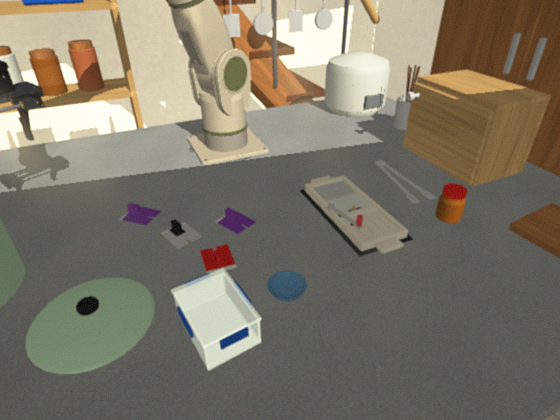

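```bash
python3 - <<'E'
import cv2
im=cv2.imread("pics/a_top.png")
a=cv2.resize(im[170:330,300:440],None,fx=4,fy=4,interpolation=cv2.INTER_CUBIC)
cv2.imwrite("pics/a_blades.png",a[:600])
b=cv2.resize(im[140:280,150:270],None,fx=4.2,fy=4.2,interpolation=cv2.INTER_CUBIC)
cv2.imwrite("pics/a_slicer.png",b)
E
```

```text
(no output)
```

View pics/a_blades.png

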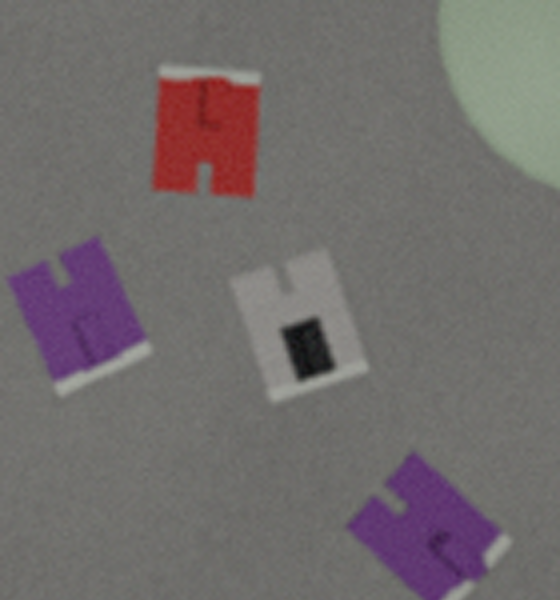

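View pics/a_slicer.png

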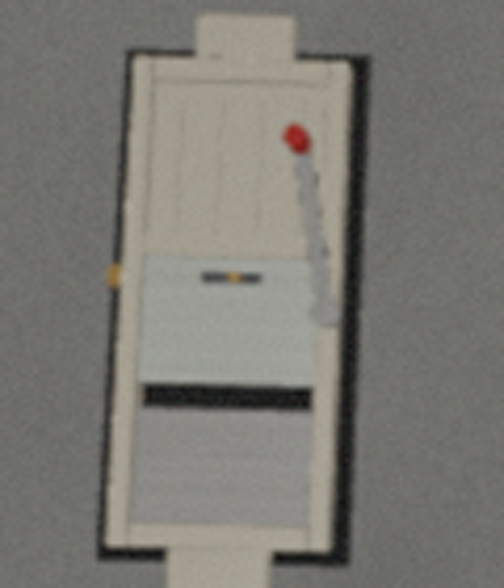

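The top view shows four blade-shaped things: grey steel with a black grip at (374,250), purple at (320,248) and (406,303), and red at (351,203). The grey one fits the description, and the crop shows its notch up, bevel down and black grip. In the slicer, the brass pin is near (205,206) and the bar knob near (221,173).

```bash
cat >> h.py <<'E'
np.set_printoptions(precision=4,suppress=True)
def rel(pos,yaw,p0=None,q0=None):
    """shift/turn rows units to reach TCP pos with tool down, tool x at world yaw (rad)"""
    s=monitor.read_state()
    p0=np.array(s["ee_pos"] if p0 is None else p0);R0=R.from_quat(s["eef_rot"] if q0 is None else q0)
    Rt=R.from_matrix(np.array([[np.cos(yaw),np.sin(yaw),0],[np.sin(yaw),-np.cos(yaw),0],[0,0,-1]]).T.T)
    d=R0.inv().apply(np.array(pos)-p0); rv=(R0.inv()*Rt).as_rotvec()/(2*np.pi)
    return d,rv
E
python3 - <<'E'
from h import *
s=monitor.read_state()
R0=R.from_quat(s["eef_rot"])
c=viewer.camera("wrist");save(c,"w0.png")
Rc=R.from_quat(c["rotation"])
print("cam in tool",R0.inv().apply(np.array(c["xyz"])-s["ee_pos"]),(R0.inv()*Rc).as_matrix(),c["camera_matrix"][0,0])
print(R0.as_matrix())
# blade estimate from top
t=viewer.camera("top");P=cloud(t)
# rough: uses corners from crop (crop origin 300,170, scale 4)
uv=np.array([[230,282],[325,248],[368,368],[272,402]])/4+[300,170]
print(rayz(t,uv,0.004))
print(rayz(t,np.array([[283,325],[320,316],[335,371],[298,381]])/4+[300,170],0.03))
E
```

```text
cam in tool [ 0.0698  0.0006 -0.0923] [[-0.001  -0.9659 -0.2589]
 [ 1.     -0.001   0.0001]
 [-0.0004 -0.2589  0.9659]] 322.0687703413857
[[ 0.8975  0.441   0.    ]
 [ 0.441  -0.8975 -0.    ]
 [ 0.      0.     -1.    ]]
[[ 0.4722 -0.2139  0.004 ]
 [ 0.4944 -0.2737  0.004 ]
 [ 0.4201 -0.2992  0.004 ]
 [ 0.3984 -0.2393  0.004 ]]
[[ 0.4454 -0.2405  0.03  ]
 [ 0.4512 -0.2631  0.03  ]
 [ 0.4182 -0.2716  0.03  ]
 [ 0.4119 -0.2491  0.03  ]]
```

View pics/w0.png

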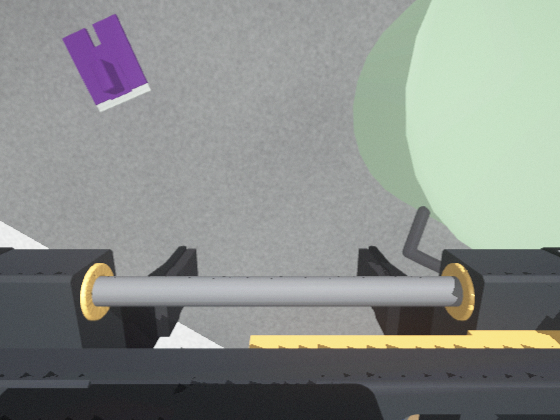

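```bash
python3 - <<'E'
from h import *
print(rel([0.382,-0.279,0.20],np.radians(19)))
E
```

```text
(array([ 0.2197, -0.2061,  0.0923]), array([ 0.    , -0.    ,  0.0199]))
```

drive_tool([
  {"x": 0.22,"y": -0.206,"z": 0.092,"rz": 0.02,"fingers": 0.6},
  {"x": 0.22,"y": -0.206,"z": 0.092,"rz": 0.02,"fingers": 0.6},
  {"x": 0.22,"y": -0.206,"z": 0.092,"rz": 0.02,"fingers": 0.6},
  {"x": 0.22,"y": -0.206,"z": 0.092,"rz": 0.02,"fingers": 0.6},
  {"x": 0.22,"y": -0.206,"z": 0.092,"rz": 0.02,"fingers": 0.6},
  {"x": 0.22,"y": -0.206,"z": 0.092,"rz": 0.02,"fingers": 0.6},
  {"x": 0.22,"y": -0.206,"z": 0.092,"rz": 0.02,"fingers": 0.6},
  {"x": 0.22,"y": -0.206,"z": 0.092,"rz": 0.02,"fingers": 0.6},
])

```text
validation failed for argument at $.pl...
```

```bash
python3 - <<'E'
from h import *
c=viewer.camera("wrist");save(c,"w1.png")
s=monitor.read_state();print(s["time"],s["ee_pos"],s["eef_rot"],s["width"],s["ft_force"])
P=cloud(c)
for l in ["blade","blade_grip"]:
    for x in nets.regions_of(l,"wrist"):
        m=x["region"]; 
        uv=np.argwhere(m)[:,::-1].astype(np.float32)
        print(l,x["confidence"],m.sum(),uv.mean(0),P[m].mean(0),np.percentile(P[m][:,2],[5,50,95]))
# grip top by depth
m=(P[...,2]>0.022)&(P[...,2]<0.04)&(c["depth"]>0)
n,lab,st,ce=cv2.connectedComponentsWithStats(m.astype(np.uint8))
for i in range(1,n):
    if st[i,4]>80:
        q=P[lab==i];print(st[i],ce[i],q.mean(0)); print(cv2.minAreaRect((q[:,:2]*1000).astype(np.float32)))
E
```

```text
1.25 [ 0.2757 -0.5609  0.2923] [0.974  0.2264 0.     0.    ] 0.08678238190462034 [0.4314 0.1112 0.4465]
blade 0.6 4743 [107.4704  63.5136] [ 0.3205 -0.3372  0.0082] [0.0015 0.0039 0.0296]
blade_grip 0.69 4700 [107.5513  63.6217] [ 0.3204 -0.3374  0.0083] [0.0016 0.0039 0.0296]
[356  24  40 172 590] [367.2746 111.8898] [ 0.3955 -0.6081  0.0313]
((394.144287109375, -619.4100341796875), (171.5570068359375, 37.56000518798828), 34.32392501831055)
[ 90  59  28  34 515] [103.6369  75.4583] [ 0.3092 -0.3477  0.0288]
((308.78619384765625, -346.5834045410156), (30.226032257080078, 14.399077415466309), 47.637569427490234)
```

View pics/w1.png

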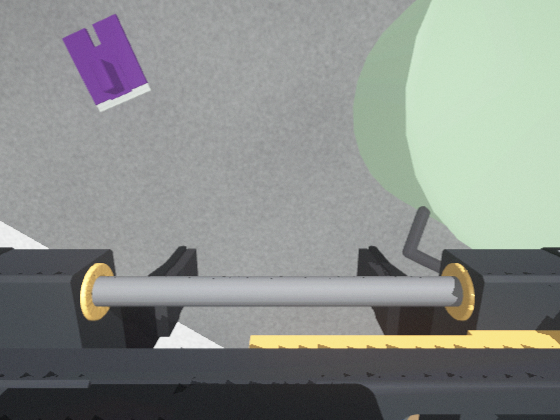

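The first move call was refused as a validation failure, and the arm has not moved. I'll try a single full row.

drive_tool([
  {"rx": 0.0,"ry": 0.0,"rz": 0.02,"x": 0.22,"y": -0.206,"z": 0.092,"fingers": 0.6},
])

```text
time: 1.48
ee_pos: [0.2949, -0.5077, 0.2744]
eef_rot: [0.987, 0.161, -0.0, 0.002]
ft_force: [1.9, 0.4, -0.0]
width: 0.0825
```

```bash
python3 - <<'E'
from h import *
print(rel([0.382,-0.279,0.20],np.radians(19)))
E
```

```text
(array([ 0.1552, -0.1894,  0.0737]), array([ 0.0005,  0.0001, -0.0014]))
```

drive_tool([
  {"rx": 0.0,"ry": 0.0,"rz": 0.0,"x": 0.155,"y": -0.189,"z": 0.074,"fingers": 0.6},
  {"rx": 0.0,"ry": 0.0,"rz": 0.0,"x": 0.155,"y": -0.189,"z": 0.074,"fingers": 0.6},
  {"rx": 0.0,"ry": 0.0,"rz": 0.0,"x": 0.155,"y": -0.189,"z": 0.074,"fingers": 0.6},
  {"rx": 0.0,"ry": 0.0,"rz": 0.0,"x": 0.155,"y": -0.189,"z": 0.074,"fingers": 0.6},
  {"rx": 0.0,"ry": 0.0,"rz": 0.0,"x": 0.155,"y": -0.189,"z": 0.074,"fingers": 0.6},
  {"rx": 0.0,"ry": 0.0,"rz": 0.0,"x": 0.155,"y": -0.189,"z": 0.074,"fingers": 0.6},
])

```text
time: 2.22
ee_pos: [0.382, -0.2761, 0.2003]
eef_rot: [0.986, 0.165, 0.0, 0.0]
ft_force: [-0.7, 0.1, 0.0]
width: 0.0526
```

```bash
cat > look.py <<'E'
from h import *
import sys
c=viewer.camera("wrist");save(c,sys.argv[1])
s=monitor.read_state();print(s["time"],s["ee_pos"],s["eef_rot"],s["width"],s["ft_force"])
np.savez(sys.argv[1]+".npz",**{k:np.array(v) for k,v in c.items()})
P=cloud(c)
m=(P[...,2]>0.022)&(P[...,2]<0.04)&(c["depth"]>0)
n,lab,st,ce=cv2.connectedComponentsWithStats(m.astype(np.uint8))
for i in range(1,n):
    if 80<st[i,4]<20000:
        q=P[lab==i];print(st[i],ce[i],q.mean(0)); print(cv2.minAreaRect((q[:,:2]*1000).astype(np.float32)))
E
python3 look.py w2.png
```

```text
2.275 [ 0.3818 -0.277   0.2004] [0.9864 0.1643 0.0002 0.0004] 0.052465747368137874 [ 0.1415 -0.4949  0.771 ]
[101  69  30  43 889] [115.4713  89.676 ] [ 0.4365 -0.1274  0.0289]
((436.1067199707031, -126.21766662597656), (29.987573623657227, 14.70566177368164), 24.99561882019043)
[270 135  17  38 638] [278.     153.5799] [ 0.4315 -0.2608  0.0296]
((431.2601623535156, -260.80950927734375), (29.540435791015625, 13.133156776428223), 19.47418975830078)
[311 307  24  21 323] [323.5015 315.5294] [ 0.3063 -0.3483  0.0294]
((307.0225524902344, -347.4915466308594), (24.667116165161133, 13.9729642868042), 47.84599304199219)
```

View pics/w2.png

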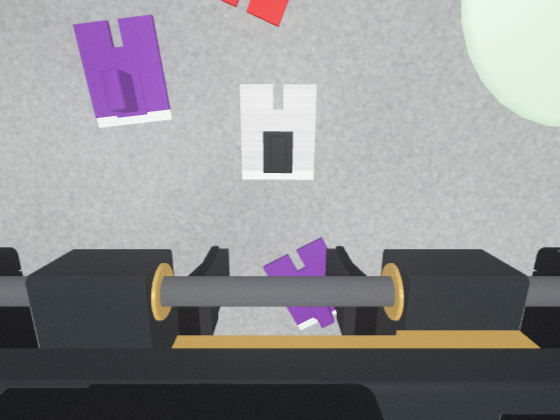

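The grey blade has its notch up at (278,95), its grip at (278,153) and its bevel at (278,178). By depth the grip is 29.5 x 13 mm at z 0.030, which matches the description. Next I'll reach and grasp it.

```bash
python3 - <<'E'
from h import *
print(rel([0.431,-0.2608,0.077],np.radians(19.3)))
E
```

```text
(array([0.0518, 0.0005, 0.1234]), array([ 0.0001, -0.    , -0.0011]))
```

drive_tool([
  {"rx": 0,"ry": 0,"rz": -0.001,"x": 0.052,"y": 0,"z": 0.06,"fingers": 0.5},
  {"rx": 0,"ry": 0,"rz": -0.001,"x": 0.052,"y": 0,"z": 0.06,"fingers": 0.5},
  {"rx": 0,"ry": 0,"rz": -0.001,"x": 0.052,"y": 0,"z": 0.09,"fingers": 0.5},
  {"rx": 0,"ry": 0,"rz": -0.001,"x": 0.052,"y": 0,"z": 0.11,"fingers": 0.5},
  {"rx": 0,"ry": 0,"rz": -0.001,"x": 0.052,"y": 0,"z": 0.12,"fingers": 0.5},
  {"rx": 0,"ry": 0,"rz": -0.001,"x": 0.052,"y": 0,"z": 0.1235,"fingers": 0.5},
  {"rx": 0,"ry": 0,"rz": -0.001,"x": 0.052,"y": 0,"z": 0.1235,"fingers": 0.5},
], squeeze=15)

```text
time: 3.15
ee_pos: [0.4313, -0.2595, 0.0771]
eef_rot: [0.986, 0.168, 0.0, 0.0]
ft_force: [0.3, -0.6, -0.1]
width: 0.0437
```

```bash
python3 look.py w3.png
```

```text
3.2 [ 0.4315 -0.2594  0.0773] [0.9858 0.1678 0.0004 0.0005] 0.04322831026654157 [ 0.622   0.2343 -0.6784]
[   0  145   28   69 1256] [  9.5303 184.0167] [ 0.4364 -0.1322  0.0268]
((437.8280334472656, -131.7630615234375), (30.347200393676758, 8.742216110229492), 13.76036548614502)
[264 248  29  28 771] [278.0156 262.1518] [ 0.4412 -0.2573  0.0288]
((440.3233642578125, -257.6657409667969), (11.64441204071045, 13.621621131896973), 19.272281646728516)
[203 256  31  20 412] [221.2209 266.3252] [ 0.4317 -0.2328  0.0313]
((431.0152893066406, -233.89892578125), (14.2525053024292, 6.54107666015625), 68.97021484375)
[321 256  31  20 417] [333.777  266.3094] [ 0.4488 -0.282   0.0312]
((447.1980285644531, -281.3226623535156), (6.614260673522949, 14.561812400817871), 60.783424377441406)
[264 307  28   4 104] [277.7404 308.4231] [ 0.4186 -0.2651  0.0295]
((418.41845703125, -265.04241943359375), (2.580322742462158, 13.20036792755127), 18.2587890625)
```

View pics/w3.png

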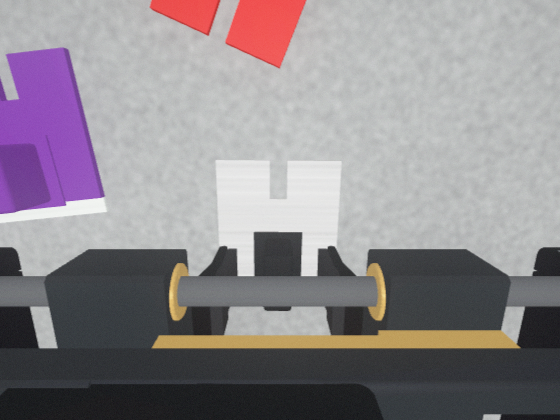

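The fingers straddle the grip at (278,265) evenly, with the tips just above the blade. Closing now.

drive_tool([
  {"rx": 0,"ry": 0,"rz": 0,"x": 0,"y": 0,"z": 0,"fingers": 0.1},
  {"rx": 0,"ry": 0,"rz": 0,"x": 0,"y": 0,"z": 0,"fingers": 0.1},
  {"rx": 0,"ry": 0,"rz": 0,"x": 0,"y": 0,"z": 0,"fingers": 0.1},
  {"rx": 0,"ry": 0,"rz": 0,"x": 0,"y": 0,"z": 0,"fingers": 0.1},
  {"rx": 0,"ry": 0,"rz": 0,"x": 0,"y": 0,"z": 0,"fingers": 0.1},
], squeeze=20)

```text
time: 3.82
ee_pos: [0.4312, -0.259, 0.0766]
eef_rot: [0.986, 0.168, 0.0, 0.0]
ft_force: [0.0, -0.5, 2.1]
width: 0.0139
```

```bash
python3 - <<'E'
from h import *
s=monitor.read_state();print(s["time"],s["ee_pos"],s["eef_rot"],s["width"],s["ft_force"])
t=viewer.camera("top");P=cloud(t)
# slicer: rail tops height ~25.5
m=(np.abs(P[...,2]-0.0255)<0.004)&(P[...,0]>0.3)&(P[...,0]<0.75)&(P[...,1]>0.05)&(P[...,1]<0.28)
q=P[m][:,:2]*1000;print(cv2.minAreaRect(q.astype(np.float32)),q.mean(0))
E
```

```text
3.825 [ 0.4312 -0.259   0.0766] [0.9858 0.1679 0.0001 0.0001] 0.0138946741187423 [ 0.0457 -0.4869  2.0545]
((538.3986206054688, 168.58511352539062), (341.0003356933594, 134.8837432861328), 0.5357592105865479) [541.295  170.1542]
```

```bash
python3 - <<'E'
from h import *
t=viewer.camera("top")
f=lambda uv,z: rayz(t,np.array(uv)/4.2+[150,140],z)
print("pin",f([[233,277]],0.028),"shoulder ends",f([[143,254],[313,258]],0.0255),"rails outer",f([[133,57],[352,62],[106,545],[332,550]],0.0255),"mouth",f([[143,386],[312,388]],0.02),"knob",f([[297,138]],.061),"pivot",f([[325,315]],.034))
print(rel([0.46,0.15,0.2],0.0), rel([0.4312,-0.259,0.2],0.0))
E
```

```text
pin [[0.5504 0.1645 0.028 ]] shoulder ends [[0.5636 0.2184 0.0255]
 [0.5627 0.1184 0.0255]] rails outer [[0.6823 0.2297 0.0255]
 [0.6813 0.0989 0.0255]
 [0.394  0.2322 0.0255]
 [0.3931 0.1021 0.0255]] mouth [[0.4863 0.2163 0.02  ]
 [0.4866 0.1173 0.02  ]] knob [[0.6267 0.1246 0.061 ]] pivot [[0.5282 0.1092 0.034 ]]
(array([ 0.1626, -0.3764, -0.1235]), array([ 0.    , -0.    ,  0.0537])) (array([ 0.    , -0.    , -0.1234]), array([ 0.    , -0.    ,  0.0537]))
```

drive_tool([
  {"rx": 0,"ry": 0,"rz": 0,"x": 0,"y": 0,"z": -0.03,"fingers": 0.1},
  {"rx": 0,"ry": 0,"rz": 0,"x": 0,"y": 0,"z": -0.08,"fingers": 0.1},
  {"rx": 0,"ry": 0,"rz": 0.055,"x": 0.05,"y": -0.1,"z": -0.124,"fingers": 0.1},
  {"rx": 0,"ry": 0,"rz": 0.055,"x": 0.167,"y": -0.391,"z": -0.124,"fingers": 0.1},
  {"rx": 0,"ry": 0,"rz": 0.055,"x": 0.167,"y": -0.391,"z": -0.124,"fingers": 0.1},
  {"rx": 0,"ry": 0,"rz": 0.055,"x": 0.167,"y": -0.391,"z": -0.124,"fingers": 0.1},
  {"rx": 0,"ry": 0,"rz": 0.055,"x": 0.167,"y": -0.391,"z": -0.124,"fingers": 0.1},
  {"rx": 0,"ry": 0,"rz": 0.055,"x": 0.167,"y": -0.391,"z": -0.124,"fingers": 0.1},
  {"rx": 0,"ry": 0,"rz": 0.055,"x": 0.167,"y": -0.391,"z": -0.124,"fingers": 0.1},
  {"rx": 0,"ry": 0,"rz": 0.055,"x": 0.167,"y": -0.391,"z": -0.124,"fingers": 0.1},
  {"rx": 0,"ry": 0,"rz": 0.055,"x": 0.167,"y": -0.391,"z": -0.124,"fingers": 0.1},
  {"rx": 0,"ry": 0,"rz": 0.055,"x": 0.167,"y": -0.391,"z": -0.124,"fingers": 0.1},
])

```text
time: 5.42
ee_pos: [0.4594, 0.1637, 0.2002]
eef_rot: [1.0, -0.005, -0.0, 0.0]
ft_force: [0.3, 0.3, -0.6]
width: 0.0138
```

```bash
python3 look.py w4.png
```

```text
5.475 [0.4594 0.1638 0.2003] [ 1.     -0.0052 -0.0001  0.0003] 0.013699969347277909 [ 0.5357  0.7893 -1.7247]
[  182     0   175   249 10289] [271.215   96.1035] [0.5528 0.167  0.027 ]
((525.4490356445312, 167.05084228515625), (131.10574340820312, 193.4822540283203), 89.55057525634766)
```

View pics/w4.png

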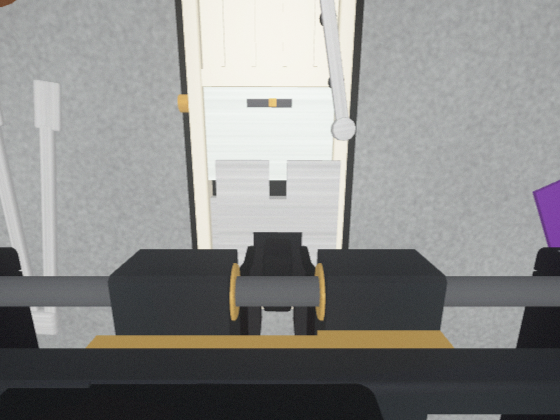

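The bed and slot are visible, with the brass pin at about (272,103). The held blade's notch is at (278,175) and the bar pivot at (343,129). Now for exact positions.

```bash
cat > meas.py <<'E'
from h import *
import sys
z=np.load(sys.argv[1]+".npz");c={k:z[k] for k in z.files}
im=c["color"].astype(int)
r_,g,b=im[...,0],im[...,1],im[...,2]
m=(r_-b>70)&(r_-g<110)&(g>90)
m[:, :230]=0;m[:,330:]=0;m[230:]=0
n,lab,st,ce=cv2.connectedComponentsWithStats(m.astype(np.uint8))
P=cloud(c)
for i in range(1,n):
    if st[i,4]>4: print("brass",st[i],ce[i],"at z .028:",rayz(c,ce[i],0.028)[0],"z .020",rayz(c,ce[i],0.02)[0],"depth pt",np.median(P[lab==i],axis=0))
save(c,"crop_"+sys.argv[1],(170,60,390,240),3.5)
E
python3 meas.py w4.png
```

```text
brass [269  99   7   8  55] [272.0545 102.4364] at z .028: [0.5504 0.1655 0.028 ] z .020 [0.551  0.1656 0.02  ] depth pt [0.5507 0.1655 0.0276]
```

View pics/crop_w4.png

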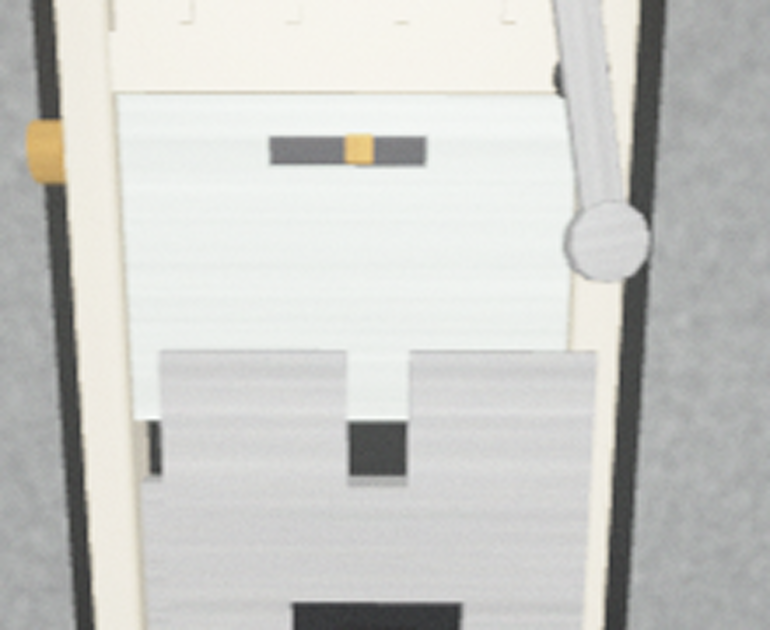

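```bash
python3 - <<'E'
from h import *
z=np.load("w4.png.npz");c={k:z[k] for k in z.files}
f=lambda uv,h: rayz(c,np.array(uv)/3.5+[170,60],h)
bt=0.2003-.0726
print("back corners",f([[161,352],[347,352],[409,352],[597,352]],bt))
print("notch bottom",f([[347,478],[409,478]],bt))
print("shoulder top",f([[115,93],[340,93],[562,93]],.0255),"foot",f([[115,95],[562,95]],.02))
print("slot",f([[270,137],[427,137],[427,165],[270,165]],.02))
print("bed front",f([[136,419]],.02))
print("pivot",f([[608,241]],.034))
s=monitor.read_state();print(R.from_quat(s["eef_rot"]).as_matrix())
E
```

```text
back corners [[0.5151 0.193  0.1277]
 [0.5148 0.1661 0.1277]
 [0.5147 0.1572 0.1277]
 [0.5143 0.13   0.1277]]
notch bottom [[0.4962 0.1665 0.1277]
 [0.4961 0.1572 0.1277]]
shoulder top [[0.5628 0.2189 0.0255]
 [0.5623 0.1692 0.0255]
 [0.5617 0.12   0.0255]] foot [[0.5631 0.2201 0.02  ]
 [0.562  0.1192 0.02  ]]
slot [[0.5538 0.1854 0.02  ]
 [0.5534 0.1496 0.02  ]
 [0.5473 0.1496 0.02  ]
 [0.5477 0.1856 0.02  ]]
bed front [[0.4896 0.2202 0.02  ]]
pivot [[0.53   0.1102 0.034 ]]
[[ 0.9999 -0.0105 -0.0002]
 [-0.0105 -0.9999 -0.0007]
 [-0.0002  0.0007 -1.    ]]
```

drive_tool([
  {"rx": 0,"ry": 0,"rz": 0,"x": 0.029,"y": -0.004,"z": 0.05,"fingers": 0.1},
  {"rx": 0,"ry": 0,"rz": 0,"x": 0.029,"y": -0.004,"z": 0.07,"fingers": 0.1},
  {"rx": 0,"ry": 0,"rz": 0,"x": 0.029,"y": -0.004,"z": 0.085,"fingers": 0.1},
  {"rx": 0,"ry": 0,"rz": 0,"x": 0.029,"y": -0.004,"z": 0.094,"fingers": 0.1},
  {"rx": 0,"ry": 0,"rz": 0,"x": 0.029,"y": -0.004,"z": 0.094,"fingers": 0.1},
  {"rx": 0,"ry": 0,"rz": 0,"x": 0.029,"y": -0.004,"z": 0.094,"fingers": 0.1},
])

```text
time: 6.22
ee_pos: [0.4887, 0.1692, 0.1074]
eef_rot: [1.0, -0.004, 0.001, -0.0]
ft_force: [0.4, -0.1, -0.7]
width: 0.0134
```

```bash
python3 look.py w5.png >/dev/null; python3 meas.py w5.png; python3 -c "
from h import *
s=monitor.read_state();print(s['time'],s['ee_pos'],s['eef_rot'],s['ft_force'],s['torque'])"
```

```text
brass [276 141  11  12 130] [281.     146.4154] at z .028: [0.5509 0.1656 0.028 ] z .020 [0.5505 0.1655 0.02  ] depth pt [0.5511 0.1656 0.0279]
6.275 [0.4888 0.1692 0.1074] [ 1.     -0.0041  0.0008 -0.0001] [-0.6947  0.0889 -0.9026] [0.0645 0.0154 0.0087]
```

View pics/crop_w5.png

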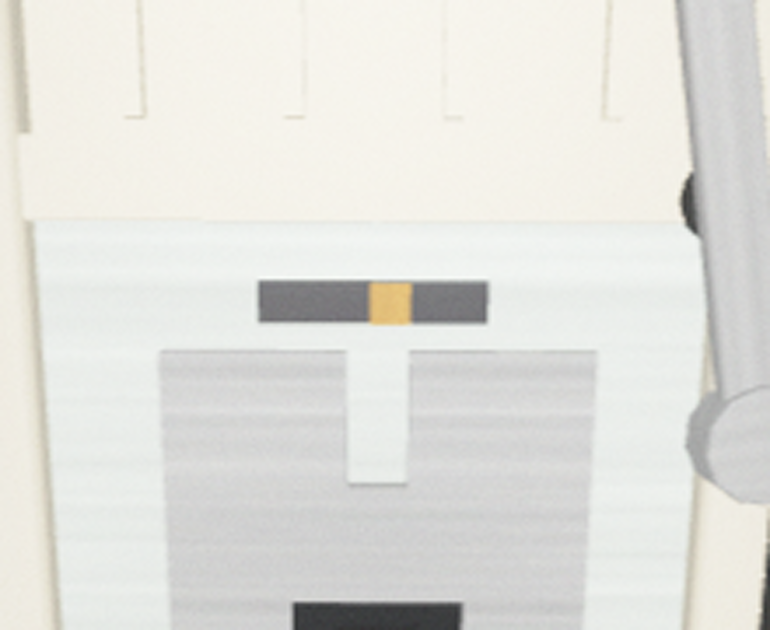

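```bash
cat > m2.py <<'E'
from h import *
import sys
z=np.load(sys.argv[1]+".npz");c={k:z[k] for k in z.files}
f=lambda uv,h: rayz(c,np.array(eval(uv))/3.5+[170,60],float(h))
for a in sys.argv[2:]:
    uv,h=a.split("@"); print(h,f(uv,h).round(4).tolist())
E
python3 m2.py w5.png "[[160,352],[347,352],[409,352],[597,352]]@0.0348" "[[347,484],[408,484]]@.0348" "[[35,220],[370,221],[705,222]]@.02" "[[258,282],[488,282]]@.02" "[[370,325],[412,325]]@.028" "[[370,283],[411,283]]@.028"
```

```text
0.0348 [[0.5445, 0.1988, 0.0348], [0.5442, 0.1717, 0.0348], [0.5442, 0.1627, 0.0348], [0.5439, 0.1355, 0.0348]]
.0348 [[0.5248, 0.172, 0.0348], [0.5247, 0.1629, 0.0348]]
.02 [[0.5634, 0.2196, 0.02], [0.5627, 0.1683, 0.02], [0.5621, 0.1169, 0.02]]
.02 [[0.5538, 0.1857, 0.02], [0.5535, 0.15, 0.02]]
.028 [[0.5476, 0.1684, 0.028], [0.5475, 0.1621, 0.028]]
.028 [[0.5537, 0.1683, 0.028], [0.5537, 0.1622, 0.028]]
```

drive_tool([
  {"rx": 0,"ry": 0,"rz": 0.0005,"x": 0,"y": 0.002,"z": 0.003,"fingers": 0.1},
  {"rx": 0,"ry": 0,"rz": 0.0005,"x": 0,"y": 0.002,"z": 0.006,"fingers": 0.1},
  {"rx": 0,"ry": 0,"rz": 0.0005,"x": 0,"y": 0.002,"z": 0.008,"fingers": 0.1},
  {"rx": 0,"ry": 0,"rz": 0.0005,"x": 0,"y": 0.002,"z": 0.008,"fingers": 0.1},
  {"rx": 0,"ry": 0,"rz": 0.0005,"x": 0,"y": 0.002,"z": 0.008,"fingers": 0.1},
])

```text
time: 6.9
ee_pos: [0.4883, 0.1671, 0.0985]
eef_rot: [1.0, -0.006, 0.0, 0.0]
ft_force: [-0.4, -0.2, -1.9]
width: 0.014
```

```bash
python3 look.py w6.png >/dev/null; python3 meas.py w6.png; python3 -c "
from h import *
s=monitor.read_state();print(s['time'],s['ee_pos'],s['eef_rot'],s['ft_force'],s['torque'])"
```

```text
brass [271 140  12  13 152] [276.5724 146.0066] at z .028: [0.551  0.1656 0.028 ] z .020 [0.5506 0.1657 0.02  ] depth pt [0.551  0.1655 0.0277]
6.95 [0.4883 0.1671 0.0985] [ 1.     -0.0056  0.     -0.    ] [-0.1842  0.4477 -0.1667] [ 0.057  -0.0124 -0.0649]
```

View pics/crop_w6.png

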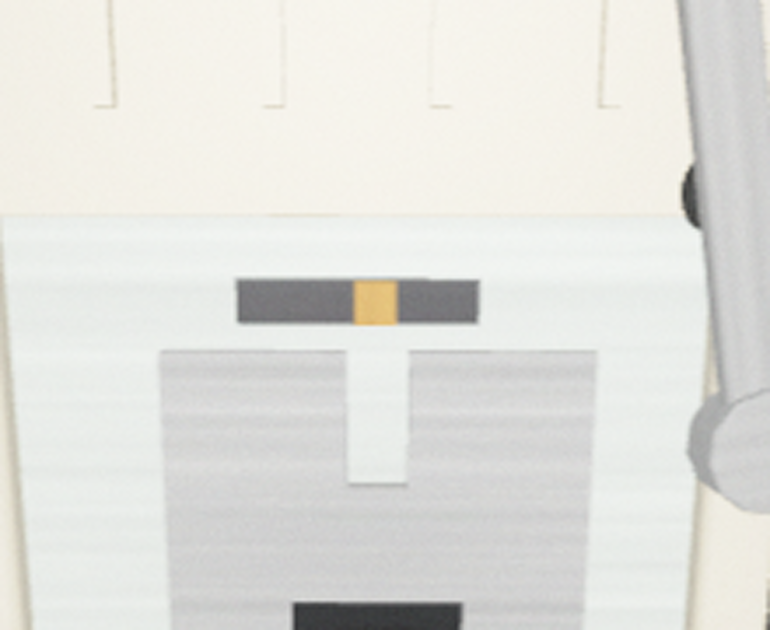

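Notch centre (378) and pin centre (376) in the crop agree to about 0.3 mm, and the edges are parallel. Lowering to light contact.

drive_tool([
  {"rx": 0,"ry": 0,"rz": 0,"x": 0,"y": 0,"z": 0.001,"fingers": 0.1},
  {"rx": 0,"ry": 0,"rz": 0,"x": 0,"y": 0,"z": 0.0015,"fingers": 0.1},
  {"rx": 0,"ry": 0,"rz": 0,"x": 0,"y": 0,"z": 0.002,"fingers": 0.1},
  {"rx": 0,"ry": 0,"rz": 0,"x": 0,"y": 0,"z": 0.002,"fingers": 0.1},
])

```text
time: 7.45
ee_pos: [0.4883, 0.167, 0.0966]
eef_rot: [1.0, -0.006, 0.0, 0.0]
ft_force: [-1.4, -0.5, 2.8]
width: 0.0136
```

```bash
python3 -c "
from h import *
s=monitor.read_state();print(s['time'],s['ee_pos'],s['eef_rot'],s['ft_force'],s['torque'])"
```

```text
7.45 [0.4883 0.167  0.0966] [ 1.     -0.0057  0.      0.0001] [-1.4286 -0.5499  2.8453] [-0.1151  0.3647  0.0327]
```

drive_tool([
  {"rx": 0,"ry": 0,"rz": 0,"x": 0.001,"y": 0,"z": 0,"fingers": 0.1},
  {"rx": 0,"ry": 0,"rz": 0,"x": 0.002,"y": 0,"z": 0,"fingers": 0.1},
  {"rx": 0,"ry": 0,"rz": 0,"x": 0.003,"y": 0,"z": 0,"fingers": 0.1},
  {"rx": 0,"ry": 0,"rz": 0,"x": 0.004,"y": 0,"z": 0,"fingers": 0.1},
  {"rx": 0,"ry": 0,"rz": 0,"x": 0.004,"y": 0,"z": 0,"fingers": 0.1},
])

```text
time: 8.07
ee_pos: [0.4922, 0.1672, 0.0966]
eef_rot: [1.0, -0.006, -0.0, -0.0]
ft_force: [-4.3, -0.6, 5.9]
width: 0.0138
```

```bash
python3 look.py w7.png >/dev/null; python3 meas.py w7.png; python3 -c "
from h import *
s=monitor.read_state();print(s['time'],s['ee_pos'],s['eef_rot'],s['ft_force'],s['torque'])"
```

```text
brass [272 148  12  13 152] [277.4276 154.0724] at z .028: [0.551  0.1654 0.028 ] z .020 [0.5505 0.1654 0.02  ] depth pt [0.551  0.1656 0.0277]
8.125 [0.4922 0.1672 0.0966] [ 1.     -0.0055 -0.0001 -0.0001] [-4.016   0.6018  5.0987] [ 0.0851  0.7954 -0.0043]
```

View pics/crop_w7.png

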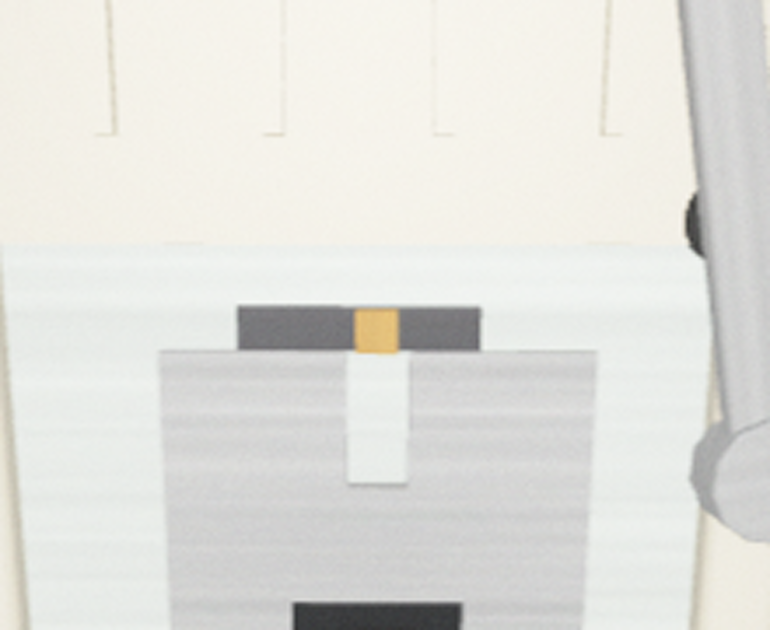

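Pin centre (376.5) sits in line with the notch centre (378). The 4 N of drag matches the roughly 5 N downward load, so I'll ease the load slightly and go on.

drive_tool([
  {"rx": 0,"ry": 0,"rz": 0,"x": 0.001,"y": 0,"z": -0.0003,"fingers": 0.1},
  {"rx": 0,"ry": 0,"rz": 0,"x": 0.002,"y": 0,"z": -0.0003,"fingers": 0.1},
  {"rx": 0,"ry": 0,"rz": 0,"x": 0.003,"y": 0,"z": -0.0003,"fingers": 0.1},
  {"rx": 0,"ry": 0,"rz": 0,"x": 0.004,"y": 0,"z": -0.0003,"fingers": 0.1},
  {"rx": 0,"ry": 0,"rz": 0,"x": 0.005,"y": 0,"z": -0.0003,"fingers": 0.1},
])

```text
time: 8.75
ee_pos: [0.4974, 0.1669, 0.0968]
eef_rot: [1.0, -0.006, 0.0, 0.0]
ft_force: [-0.1, -0.5, -0.3]
width: 0.0137
```

```bash
python3 look.py w8.png >/dev/null; python3 meas.py w8.png; python3 -c "
from h import *
s=monitor.read_state();print(s['time'],s['ee_pos'],s['eef_rot'],s['ft_force'],s['torque'])"
```

```text
brass [271 159  12  13 153] [276.4641 164.9608] at z .028: [0.5509 0.1656 0.028 ] z .020 [0.5501 0.1656 0.02  ] depth pt [0.5509 0.1658 0.0277]
8.8 [0.4975 0.1669 0.0968] [ 1.     -0.0057  0.0001  0.    ] [ 0.1005 -0.2227 -1.7837] [0.0397 0.0579 0.0149]
```

View pics/crop_w8.png

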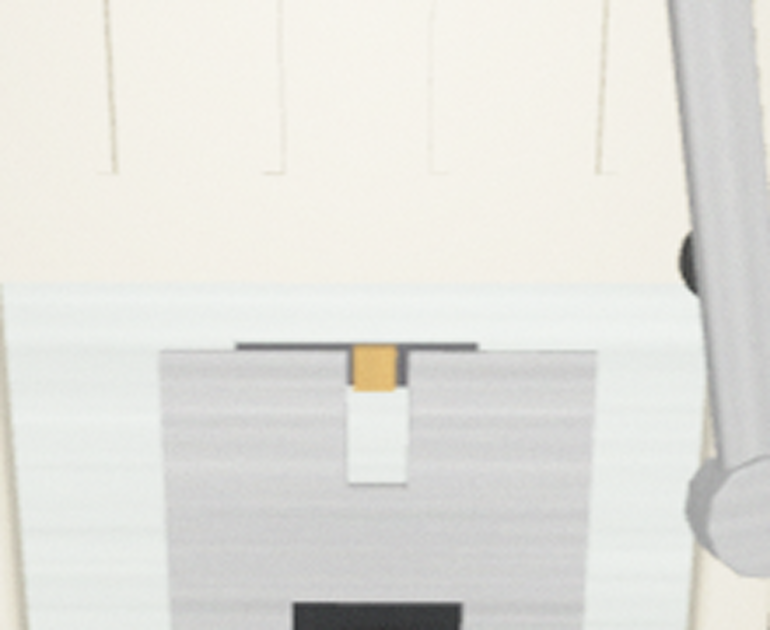

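The pin is in the notch, with crop gaps of 5 px on the left and 11 px on the right, and there is no contact force. I'll shift 0.4 mm left and continue.

drive_tool([
  {"rx": 0,"ry": 0,"rz": 0,"x": 0.001,"y": -0.0004,"z": 0,"fingers": 0.1},
  {"rx": 0,"ry": 0,"rz": 0,"x": 0.003,"y": -0.0004,"z": 0,"fingers": 0.1},
  {"rx": 0,"ry": 0,"rz": 0,"x": 0.005,"y": -0.0004,"z": 0,"fingers": 0.1},
  {"rx": 0,"ry": 0,"rz": 0,"x": 0.0065,"y": -0.0004,"z": 0,"fingers": 0.1},
  {"rx": 0,"ry": 0,"rz": 0,"x": 0.0075,"y": -0.0004,"z": 0,"fingers": 0.1},
  {"rx": 0,"ry": 0,"rz": 0,"x": 0.008,"y": -0.0004,"z": 0,"fingers": 0.1},
  {"rx": 0,"ry": 0,"rz": 0,"x": 0.008,"y": -0.0004,"z": 0,"fingers": 0.1},
])

```text
time: 9.68
ee_pos: [0.5053, 0.1672, 0.0968]
eef_rot: [1.0, -0.006, -0.0, 0.0]
ft_force: [-0.0, -1.1, -1.6]
width: 0.0141
```

```bash
python3 look.py w9.png >/dev/null; python3 meas.py w9.png; python3 -c "
from h import *
s=monitor.read_state();print(s['time'],s['ee_pos'],s['eef_rot'],s['ft_force'],s['torque'])"
```

```text
brass [272 174  12  13 152] [277.4276 180.0066] at z .028: [0.5513 0.1656 0.028 ] z .020 [0.5501 0.1656 0.02  ] depth pt [0.5513 0.1657 0.0278]
9.725 [0.5053 0.1672 0.0968] [ 1.     -0.0057 -0.      0.    ] [-0.2289  0.3868 -1.3879] [ 0.0488  0.0149 -0.0284]
```

View pics/crop_w9.png

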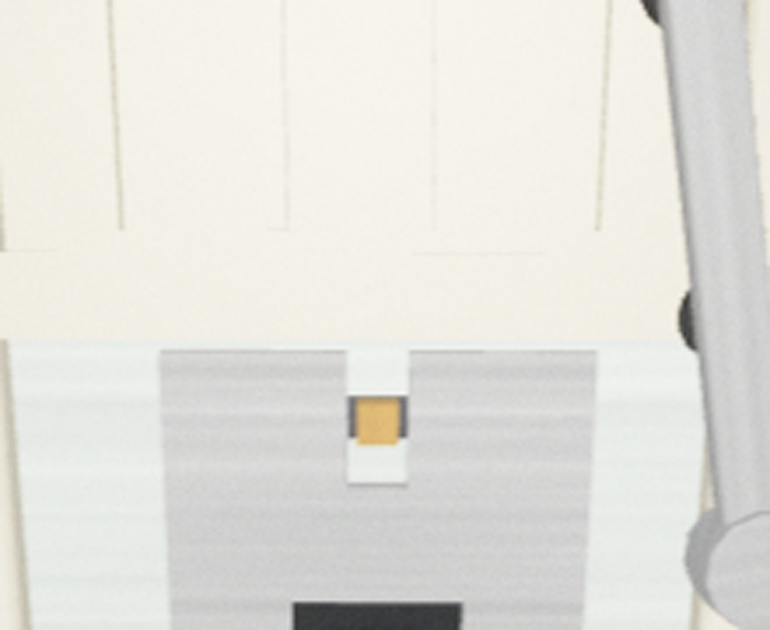

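drive_tool([
  {"rx": 0,"ry": 0,"rz": 0,"x": 0.0005,"y": 0,"z": 0,"fingers": 0.1},
  {"rx": 0,"ry": 0,"rz": 0,"x": 0.001,"y": 0,"z": 0,"fingers": 0.1},
  {"rx": 0,"ry": 0,"rz": 0,"x": 0.001,"y": 0,"z": 0,"fingers": 0.1},
])

```text
time: 10.1
ee_pos: [0.5064, 0.1672, 0.0968]
eef_rot: [1.0, -0.006, 0.0, 0.0]
ft_force: [0.1, 0.4, -0.9]
width: 0.0139
```

drive_tool([
  {"rx": 0,"ry": 0,"rz": 0,"x": 0.0004,"y": 0,"z": 0,"fingers": 0.1},
  {"rx": 0,"ry": 0,"rz": 0,"x": 0.0004,"y": 0,"z": 0,"fingers": 0.1},
])

```text
time: 10.35
ee_pos: [0.5068, 0.1672, 0.0968]
eef_rot: [1.0, -0.006, 0.0, 0.0]
ft_force: [0.4, 0.2, -2.6]
width: 0.0138
```

```bash
python3 -c "
from h import *
for i in range(3):
  viewer.camera('wrist')
  s=monitor.read_state();print(s['time'],s['ee_pos'],s['ft_force'],s['torque'])"; python3 look.py w10.png >/dev/null; python3 meas.py w10.png
```

```text
10.4 [0.5067 0.1672 0.0968] [ 0.2805 -0.9274 -0.5578] [ 0.0544  0.0382 -0.0221]
10.45 [0.5067 0.1672 0.0968] [-0.2677 -0.0562 -1.8566] [ 0.0154  0.0401 -0.0327]
10.5 [0.5067 0.1672 0.0968] [-0.2047 -0.534  -2.1737] [ 0.0337  0.0361 -0.0734]
brass [272 177  12  13 152] [277.4276 183.0066] at z .028: [0.5512 0.1656 0.028 ] z .020 [0.5499 0.1656 0.02  ] depth pt [0.5512 0.1656 0.0276]
```

View pics/crop_w10.png

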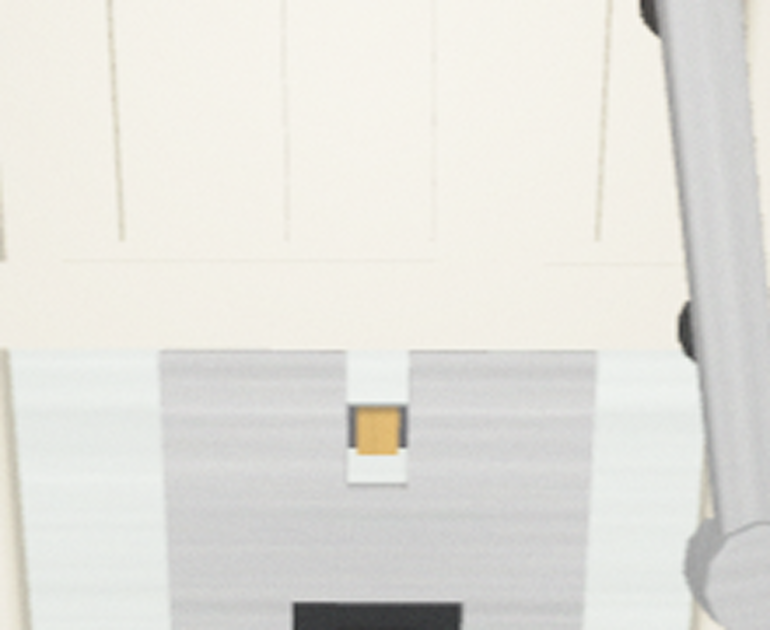

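drive_tool([
  {"rx": 0,"ry": 0,"rz": 0,"x": 0.0004,"y": 0,"z": 0,"fingers": 0.1},
  {"rx": 0,"ry": 0,"rz": 0,"x": 0.0004,"y": 0,"z": 0,"fingers": 0.1},
])

```text
time: 10.8
ee_pos: [0.5071, 0.1672, 0.0968]
eef_rot: [1.0, -0.006, 0.0, 0.0]
ft_force: [-0.2, -0.3, -1.5]
width: 0.0138
```

drive_tool([
  {"rx": 0,"ry": 0,"rz": 0,"x": 0.0003,"y": 0,"z": 0,"fingers": 0.1},
  {"rx": 0,"ry": 0,"rz": 0,"x": 0.0003,"y": 0,"z": 0,"fingers": 0.1},
])

```text
time: 11.05
ee_pos: [0.5073, 0.1672, 0.0968]
eef_rot: [1.0, -0.006, -0.0, 0.0]
ft_force: [-0.9, 0.7, -1.2]
width: 0.0138
```

drive_tool([
  {"rx": 0,"ry": 0,"rz": 0,"x": 0.0003,"y": 0,"z": 0,"fingers": 0.1},
  {"rx": 0,"ry": 0,"rz": 0,"x": 0.0003,"y": 0,"z": 0,"fingers": 0.1},
])

```text
time: 11.3
ee_pos: [0.5074, 0.1672, 0.0967]
eef_rot: [1.0, -0.006, -0.0, 0.0]
ft_force: [-3.3, -0.9, 0.6]
width: 0.0137
```

```bash
python3 look.py w11.png >/dev/null; python3 meas.py w11.png;python3 -c "
from h import *
s=monitor.read_state();print(s['time'],s['ee_pos'],s['ft_force'],s['torque'])"
```

```text
brass [272 178  12  13 151] [277.3907 184.0397] at z .028: [0.5513 0.1655 0.028 ] z .020 [0.55   0.1655 0.02  ] depth pt [0.5513 0.1657 0.0277]
11.35 [0.5074 0.1671 0.0967] [-3.3838  0.058  -0.6401] [-0.0965  0.773   0.0123]
```

View pics/crop_w11.png

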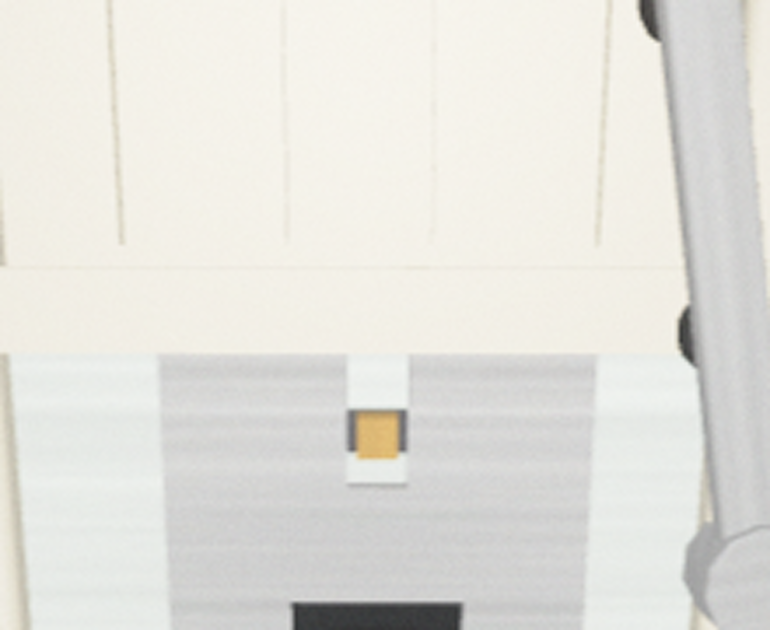

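The blade touches the shoulder: it stopped with −3.4 N in x and almost no yaw moment. Now I'll settle it flat and release.

drive_tool([
  {"rx": 0,"ry": 0,"rz": 0,"x": 0,"y": 0,"z": 0.0003,"fingers": 0.1},
  {"rx": 0,"ry": 0,"rz": 0,"x": 0,"y": 0,"z": 0.0003,"fingers": 0.1},
  {"rx": 0,"ry": 0,"rz": 0,"x": 0,"y": 0,"z": 0.0003,"fingers": 0.35},
  {"rx": 0,"ry": 0,"rz": 0,"x": 0,"y": 0,"z": 0.0003,"fingers": 0.35},
  {"rx": 0,"ry": 0,"rz": 0,"x": 0,"y": 0,"z": 0.0003,"fingers": 0.35},
  {"rx": 0,"ry": 0,"rz": 0,"x": 0,"y": 0,"z": -0.02,"fingers": 0.35},
  {"rx": 0,"ry": 0,"rz": 0,"x": 0,"y": 0,"z": -0.06,"fingers": 0.35},
  {"rx": 0,"ry": 0,"rz": 0,"x": -0.02,"y": 0,"z": -0.09,"fingers": 0.35},
  {"rx": 0,"ry": 0,"rz": 0,"x": -0.02,"y": 0,"z": -0.09,"fingers": 0.35},
  {"rx": 0,"ry": 0,"rz": 0,"x": -0.02,"y": 0,"z": -0.09,"fingers": 0.35},
])

```text
time: 12.6
ee_pos: [0.488, 0.1672, 0.1871]
eef_rot: [1.0, -0.006, 0.0, 0.0]
ft_force: [-0.7, 0.4, -0.5]
width: 0.0301
```

```bash
python3 look.py w12.png; python3 meas.py w12.png
```

```text
12.65 [0.4878 0.1671 0.1865] [ 1.     -0.0058 -0.0001  0.0002] 0.030506339119874278 [0.2947 0.2422 0.1464]
[  0   0   9  22 121] [2.6116 8.5868] [0.6428 0.3561 0.0244]
((642.1426391601562, 356.5756530761719), (3.030548095703125, 15.388181686401367), 61.64929962158203)
[  183     0   183   276 18274] [280.1884 136.703 ] [0.5513 0.1633 0.0259]
((541.9986572265625, 166.72239685058594), (130.66798400878906, 208.77964782714844), 89.31607818603516)
[243 307  70  14 961] [277.488  313.5057] [0.4009 0.1669 0.0251]
((400.47076416015625, 166.91246032714844), (61.754432678222656, 13.67505931854248), 89.65304565429688)
brass [274 137   7   8  56] [277.  140.5] at z .028: [0.5508 0.1654 0.028 ] z .020 [0.5505 0.1654 0.02  ] depth pt [0.5508 0.1654 0.0277]
```

View pics/w12.png

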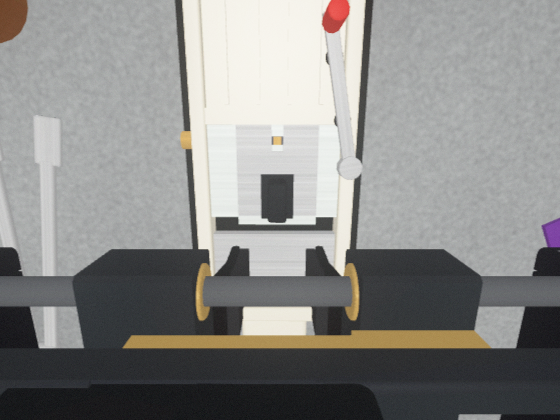

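View pics/crop_w12.png

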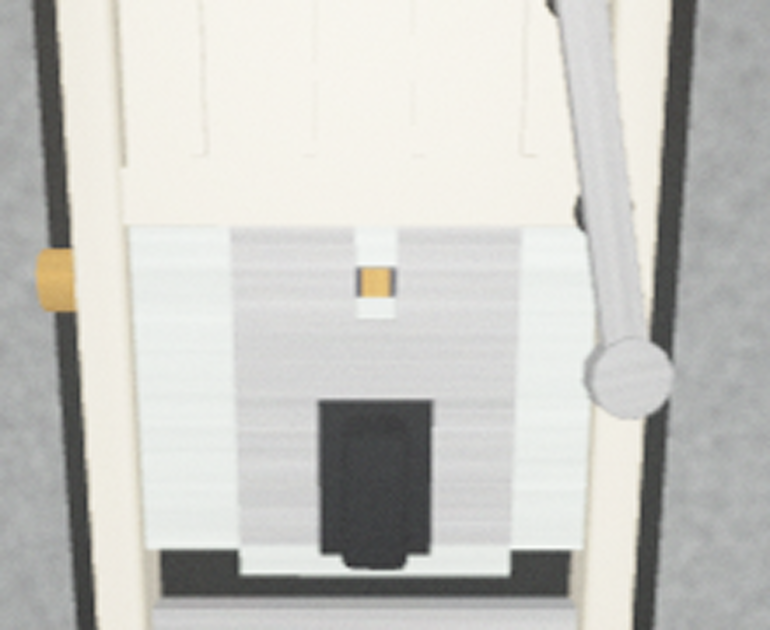

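The blade lies flat with the pin centred in the notch, its back edge along the shoulder and the front overhang even. I'll check the numbers and locate the knob.

```bash
python3 m2.py w12.png "[[240,575],[375,576],[510,577]]@.021" "[[148,549],[582,550]]@.02" "[[131,226],[350,226],[580,227]]@.0255" "[[232,228],[357,228],[397,228],[521,228]]@.024" "[[629,378]]@.036"
python3 - <<'E'
from h import *
z=np.load("w12.png.npz");c={k:z[k] for k in z.files}
P=cloud(c);m=(P[...,2]>0.019)&(c["depth"]>0)
# blade top heights
for uv in [(245,135),(300,135),(245,200),(305,200),(225,150)]:
    print(uv,np.median(P[uv[1]-3:uv[1]+4,uv[0]-3:uv[0]+4].reshape(-1,3),axis=0))
im=c["color"].astype(int);k=(im[...,0]-im[...,1]>90)&(im[...,0]-im[...,2]>90);k[60:]=0
print(k.sum(),P[k].mean(0));kk=k&(P[...,2]>.058);print("knob top",kk.sum(),P[kk].mean(0))
t=viewer.camera("top");save(t,"t2.png",(150,140,270,280),4.2)
im=t["color"].astype(int);P=cloud(t);k=(im[...,0]-im[...,1]>60)&(im[...,0]-im[...,2]>60);k[:150]=0;k[280:]=0;k[:,:190]=0;k[:,270:]=0
print(k.sum(),P[k].mean(0),np.argwhere(k).mean(0)[::-1],rayz(t,np.argwhere(k).mean(0)[::-1],.058))
E
```

```text
.021 [[0.4828, 0.1984, 0.021], [0.4821, 0.1662, 0.021], [0.4815, 0.1339, 0.021]]
.02 [[0.4892, 0.2202, 0.02], [0.4877, 0.1168, 0.02]]
.0255 [[0.5631, 0.2181, 0.0255], [0.5625, 0.1706, 0.0255], [0.5617, 0.1208, 0.0255]]
.024 [[0.5625, 0.1964, 0.024], [0.5621, 0.1691, 0.024], [0.562, 0.1604, 0.024], [0.5617, 0.1334, 0.024]]
.036 [[0.5302, 0.111, 0.036]]
(245, 135) [0.5551 0.1901 0.0238]
(300, 135) [0.5546 0.1477 0.0239]
(245, 200) [0.504  0.192  0.0238]
(305, 200) [0.5034 0.1434 0.0238]
(225, 150) [0.5437 0.2068 0.0199]
645 [0.6259 0.1289 0.0571]
knob top 416 [0.627  0.1281 0.0621]
24 [0.6278 0.1263 0.0597] [220.125 172.5  ] [[0.6282 0.1265 0.058 ]]
```

View pics/t2.png

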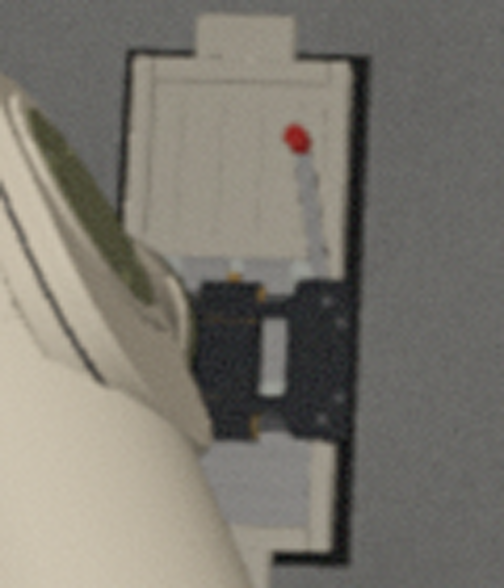

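Back edge reads x ≈ 0.562 along the shoulder at 0.5625, the cutting edge 80 mm behind it, and the blade top is a uniform 23.8 mm. So it's home and flat. Next is the bar: pivot (0.530,0.111), knob about (0.6285,0.128), angle about 10°.

```bash
python3 - <<'E'
from h import *
s=monitor.read_state();print(s["joint_positions"])
print(rel([0.6285,0.128,0.13],np.radians(10)))
E
```

```text
[ 0.1625  0.2451 -0.6488  1.8487  0.1649  1.1026 -2.1292]
(array([0.1413, 0.0374, 0.0561]), array([ 0.    ,  0.0001, -0.0296]))
```

drive_tool([
  {"rx": 0,"ry": 0,"rz": -0.029,"x": 0.05,"y": 0.01,"z": 0,"fingers": 0.4},
  {"rx": 0,"ry": 0,"rz": -0.029,"x": 0.1,"y": 0.03,"z": 0.02,"fingers": 0.4},
  {"rx": 0,"ry": 0,"rz": -0.029,"x": 0.141,"y": 0.037,"z": 0.04,"fingers": 0.4},
  {"rx": 0,"ry": 0,"rz": -0.029,"x": 0.141,"y": 0.037,"z": 0.05,"fingers": 0.4},
  {"rx": 0,"ry": 0,"rz": -0.029,"x": 0.141,"y": 0.037,"z": 0.05,"fingers": 0.4},
  {"rx": 0,"ry": 0,"rz": -0.029,"x": 0.141,"y": 0.037,"z": 0.05,"fingers": 0.4},
])

```text
time: 13.45
ee_pos: [0.6278, 0.1296, 0.1374]
eef_rot: [0.996, 0.086, 0.0, -0.0]
ft_force: [0.4, 1.0, 0.4]
width: 0.0347
```

```bash
python3 look.py w13.png; python3 - <<'E'
from h import *
s=monitor.read_state();print(s["joint_positions"])
print(rel([0.6285,0.128,0.109],np.radians(10)))
c=viewer.camera("wrist");P=cloud(c)
im=c["color"].astype(int);k=(im[...,0]-im[...,1]>90)&(im[...,0]-im[...,2]>90)
kk=k&(P[...,2]>.055)&(np.abs(P[...,0]-.628)<.03)&(np.abs(P[...,1]-.128)<.03);print("knob",kk.sum(),P[kk].mean(0) if kk.any() else 0)
E
```

```text
13.5 [0.628  0.1295 0.1377] [0.9963 0.0859 0.0005 0.    ] 0.03473399173030815 [ 0.1515  0.5458 -0.0319]
[ 123  127  210  149 8068] [223.4307 181.0405] [0.6596 0.1687 0.025 ]
((642.7716674804688, 166.66995239257812), (128.04385375976562, 80.65695190429688), 89.19851684570312)
[270 229  20  11 125] [279.56  232.712] [0.6352 0.1285 0.0345]
((634.551025390625, 128.4341583251953), (4.831075668334961, 12.042693138122559), 10.680021286010742)
[271 265  18  11 138] [279.2754 271.    ] [0.6085 0.124  0.0331]
((608.9219970703125, 123.8387451171875), (6.871303558349609, 11.502889633178711), 9.859062194824219)
[ 235  307   66   28 1469] [267.6991 319.3125] [0.5677 0.1253 0.0273]
((567.3056640625, 125.8932876586914), (28.606332778930664, 48.145694732666016), 11.772306442260742)
[ 0.1531  0.5561 -0.5727  1.5592  0.3236  1.1212 -1.8911]
(array([0.0002, 0.0016, 0.0287]), array([ 0.    , -0.0002, -0.0004]))
knob 460 [0.6299 0.1279 0.0601]
```

View pics/w13.png

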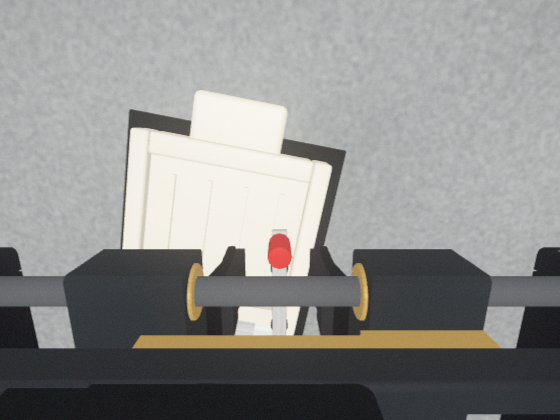

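The knob sits centred between the fingers at (280,250). Descending, then closing lightly.

drive_tool([
  {"rx": 0,"ry": 0,"rz": 0,"x": 0,"y": 0.001,"z": 0.015,"fingers": 0.4},
  {"rx": 0,"ry": 0,"rz": 0,"x": 0,"y": 0.001,"z": 0.025,"fingers": 0.4},
  {"rx": 0,"ry": 0,"rz": 0,"x": 0,"y": 0.001,"z": 0.0285,"fingers": 0.4},
  {"rx": 0,"ry": 0,"rz": 0,"x": 0,"y": 0.001,"z": 0.0285,"fingers": 0.1},
  {"rx": 0,"ry": 0,"rz": 0,"x": 0,"y": 0.001,"z": 0.0285,"fingers": 0.1},
  {"rx": 0,"ry": 0,"rz": 0,"x": 0,"y": 0.001,"z": 0.0285,"fingers": 0.1},
  {"rx": 0,"ry": 0,"rz": 0,"x": 0,"y": 0.001,"z": 0.0285,"fingers": 0.1},
], squeeze=6)

```text
time: 14.42
ee_pos: [0.6287, 0.128, 0.1086]
eef_rot: [0.996, 0.085, 0.0, -0.0]
ft_force: [-0.8, 0.1, 1.5]
width: 0.0134
```

```bash
python3 - <<'E'
from h import *
s=monitor.read_state();print(s["time"],s["ee_pos"],s["eef_rot"],s["width"],s["ft_force"])
p0=np.array(s["ee_pos"]);R0=R.from_quat(s["eef_rot"]);y0=2*np.arctan2(s["eef_rot"][1],s["eef_rot"][0])
piv=np.array([.5303,.111]);v=p0[:2]-piv;rad=np.hypot(*v);a0=np.arctan2(v[1],v[0]);print("rad",rad,"ang",np.degrees(a0),"yaw",np.degrees(y0))
for a in list(range(16,90,8))+[86,88,89.4]:
    al=np.radians(a);p=np.r_[piv+0.1*np.array([np.cos(al),np.sin(al)]),p0[2]]
    d,rv=rel(p,y0+(al-a0));print(a,d.round(4),rv.round(4))
E
```

```text
14.425 [0.6287 0.128  0.1086] [ 0.9964  0.0854  0.0004 -0.    ] 0.013385127700923543 [-0.8108  0.0792  1.4552]
rad 0.09981091369428521 ang 9.778616698937096 yaw 9.793311814015194
16 [-0.0004 -0.0108 -0.    ] [ 0.     -0.0001 -0.0173]
24 [-0.0029 -0.0246 -0.    ] [ 0.     -0.0001 -0.0395]
32 [-0.0072 -0.0378 -0.    ] [ 0.     -0.0001 -0.0617]
40 [-0.0134 -0.0503 -0.    ] [ 0.     -0.0001 -0.0839]
48 [-0.0212 -0.0619 -0.    ] [ 0.     -0.0001 -0.1062]
56 [-0.0306 -0.0722 -0.    ] [ 0.     -0.0001 -0.1284]
64 [-0.0413 -0.0811 -0.    ] [ 0.0001 -0.0001 -0.1506]
72 [-0.0532 -0.0885 -0.    ] [ 0.0001 -0.0001 -0.1728]
80 [-0.0659 -0.0941 -0.    ] [ 0.0001 -0.0001 -0.1951]
88 [-0.0794 -0.0979 -0.0001] [ 0.0001 -0.0001 -0.2173]
86 [-0.076  -0.0971 -0.0001] [ 0.0001 -0.0001 -0.2117]
88 [-0.0794 -0.0979 -0.0001] [ 0.0001 -0.0001 -0.2173]
89.4 [-0.0818 -0.0984 -0.0001] [ 0.0001 -0.0001 -0.2212]
```

drive_tool([
  {"rx": 0,"ry": 0,"rz": -0.008,"x": 0,"y": -0.005,"z": 0,"fingers": 0.1},
  {"rx": 0,"ry": 0,"rz": -0.017,"x": -0.0004,"y": -0.0108,"z": 0,"fingers": 0.1},
  {"rx": 0,"ry": 0,"rz": -0.0395,"x": -0.003,"y": -0.0245,"z": 0,"fingers": 0.1},
  {"rx": 0,"ry": 0,"rz": -0.0615,"x": -0.007,"y": -0.038,"z": 0,"fingers": 0.1},
  {"rx": 0,"ry": 0,"rz": -0.084,"x": -0.0135,"y": -0.0505,"z": 0,"fingers": 0.1},
  {"rx": 0,"ry": 0,"rz": -0.106,"x": -0.021,"y": -0.062,"z": 0,"fingers": 0.1},
  {"rx": 0,"ry": 0,"rz": -0.106,"x": -0.021,"y": -0.062,"z": 0,"fingers": 0.1},
])

```text
time: 15.3
ee_pos: [0.5967, 0.1859, 0.1086]
eef_rot: [0.914, 0.407, -0.0, -0.0]
ft_force: [-1.7, -1.1, 2.9]
width: 0.0137
```

```bash
cat > arc.py <<'E'
from h import *
import sys
s=monitor.read_state();print(s["time"],s["ee_pos"],s["eef_rot"],s["width"],s["ft_force"],s["torque"],s["joint_positions"])
p0=np.array(s["ee_pos"]);y0=2*np.arctan2(s["eef_rot"][1],s["eef_rot"][0])
piv=np.array([.5303,.111]);v=p0[:2]-piv;print("rad",np.hypot(*v),"ang",np.degrees(np.arctan2(v[1],v[0])),"yaw",np.degrees(y0))
for a in map(float,sys.argv[1:]):
    al=np.radians(a);p=np.r_[piv+0.1*np.array([np.cos(al),np.sin(al)]),0.1086]
    d,rv=rel(p,al);print(a,d.round(4),rv.round(4))
E
python3 arc.py 56 64 72 80 84 86 88 89.4
```

```text
15.3 [0.5967 0.1859 0.1086] [ 0.9136  0.4065 -0.0002 -0.    ] 0.01372877051027236 [-1.6589 -1.1132  2.8577] [-0.1972  0.2793  0.0099] [ 0.1603  0.5997 -0.7089  1.6189  0.4285  1.0846 -1.3997]
rad 0.10004630105719586 ang 48.43982406964534 yaw 47.97441538840681
56.0 [-0.001  -0.0131 -0.    ] [-0.      0.0001 -0.0223]
64.0 [-0.0039 -0.0268 -0.    ] [-0.      0.0001 -0.0445]
72.0 [-0.0087 -0.0399 -0.    ] [-0.      0.     -0.0667]
80.0 [-0.0153 -0.0522 -0.    ] [-0.0001  0.     -0.089 ]
84.0 [-0.0192 -0.058  -0.    ] [-0.0001  0.     -0.1001]
86.0 [-0.0213 -0.0608 -0.    ] [-0.0001  0.     -0.1056]
88.0 [-0.0235 -0.0635 -0.    ] [-0.0001  0.     -0.1112]
89.4 [-0.0251 -0.0654 -0.    ] [-0.0001  0.     -0.1151]
```

Forces stay small, so the bar is following. On to 86°.

drive_tool([
  {"rx": 0,"ry": 0,"rz": -0.011,"x": -0.0003,"y": -0.0065,"z": 0,"fingers": 0.1},
  {"rx": 0,"ry": 0,"rz": -0.022,"x": -0.001,"y": -0.013,"z": 0,"fingers": 0.1},
  {"rx": 0,"ry": 0,"rz": -0.0445,"x": -0.004,"y": -0.027,"z": 0,"fingers": 0.1},
  {"rx": 0,"ry": 0,"rz": -0.0665,"x": -0.0085,"y": -0.04,"z": 0,"fingers": 0.1},
  {"rx": 0,"ry": 0,"rz": -0.089,"x": -0.015,"y": -0.052,"z": 0,"fingers": 0.1},
  {"rx": 0,"ry": 0,"rz": -0.1,"x": -0.019,"y": -0.058,"z": 0,"fingers": 0.1},
  {"rx": 0,"ry": 0,"rz": -0.1055,"x": -0.0215,"y": -0.061,"z": 0,"fingers": 0.1},
  {"rx": 0,"ry": 0,"rz": -0.1055,"x": -0.0215,"y": -0.061,"z": 0,"fingers": 0.1},
])

```text
time: 16.3
ee_pos: [0.5378, 0.2105, 0.1086]
eef_rot: [0.732, 0.681, 0.0, -0.0]
ft_force: [-0.1, 2.7, 3.0]
width: 0.0136
```

```bash
python3 arc.py 87 88 88.5 89 89.5 90 90.5
```

```text
16.3 [0.5378 0.2105 0.1086] [ 0.7325  0.6808  0.0004 -0.0001] 0.013617855469792325 [-0.1271  2.6746  2.9781] [ 0.5811 -0.0323  0.0473] [ 0.2424  0.5633 -0.8744  1.745   0.487   1.0648 -0.8725]
rad 0.09974380977014193 ang 85.69159911711736 yaw 85.81015974910464
87.0 [ 0.0002 -0.0023 -0.    ] [ 0.0001 -0.0001 -0.0033]
88.0 [ 0.0002 -0.004  -0.    ] [ 0.0001 -0.0001 -0.0061]
88.5 [ 0.0001 -0.0049 -0.    ] [ 0.0001 -0.0001 -0.0075]
89.0 [ 0.0001 -0.0058 -0.    ] [ 0.0001 -0.0001 -0.0089]
89.5 [ 0.     -0.0066 -0.    ] [ 0.0001 -0.0001 -0.0102]
90.0 [-0.     -0.0075 -0.    ] [ 0.0001 -0.0001 -0.0116]
90.5 [-0.0001 -0.0084 -0.    ] [ 0.0001 -0.0001 -0.013 ]
```

drive_tool([
  {"rx": 0,"ry": 0,"rz": -0.003,"x": 0,"y": -0.002,"z": 0,"fingers": 0.1},
  {"rx": 0,"ry": 0,"rz": -0.006,"x": 0,"y": -0.004,"z": 0,"fingers": 0.1},
  {"rx": 0,"ry": 0,"rz": -0.0075,"x": 0,"y": -0.005,"z": 0,"fingers": 0.1},
  {"rx": 0,"ry": 0,"rz": -0.0075,"x": 0,"y": -0.005,"z": 0,"fingers": 0.1},
])

```text
time: 16.8
ee_pos: [0.5326, 0.2107, 0.1085]
eef_rot: [0.715, 0.699, 0.0, 0.0]
ft_force: [0.5, 2.5, 5.1]
width: 0.0138
```

drive_tool([
  {"rx": 0,"ry": 0,"rz": -0.0015,"x": 0,"y": -0.0008,"z": 0,"fingers": 0.1},
  {"rx": 0,"ry": 0,"rz": -0.0015,"x": 0,"y": -0.0008,"z": 0,"fingers": 0.1},
])

```text
time: 17.05
ee_pos: [0.5319, 0.2107, 0.1085]
eef_rot: [0.712, 0.702, 0.0, 0.0]
ft_force: [1.3, 2.9, 5.5]
width: 0.0136
```

drive_tool([
  {"rx": 0,"ry": 0,"rz": -0.001,"x": 0,"y": -0.0006,"z": 0,"fingers": 0.1},
  {"rx": 0,"ry": 0,"rz": -0.001,"x": 0,"y": -0.0006,"z": 0,"fingers": 0.1},
])

```text
time: 17.3
ee_pos: [0.5317, 0.2107, 0.1085]
eef_rot: [0.71, 0.704, 0.001, 0.0]
ft_force: [3.9, 2.9, 2.6]
width: 0.0139
```

```bash
python3 arc.py 89 89.5 90 90.5
```

```text
17.3 [0.5317 0.2107 0.1085] [0.71   0.7042 0.0007 0.0003] 0.013946305421866208 [3.8946 2.9393 2.5826] [ 0.6679 -0.9956  0.0409] [ 0.2549  0.5583 -0.8917  1.7599  0.492   1.0617 -0.8183]
rad 0.09972958980115451 ang 89.19306595747508 yaw 89.53053109939522
89.0 [ 0.0003  0.0003 -0.0001] [ 0.0002 -0.0001  0.0015]
89.5 [ 0.0003 -0.0005 -0.0001] [ 0.0002 -0.0001  0.0001]
90.0 [ 0.0003 -0.0014 -0.0001] [ 0.0002 -0.0001 -0.0013]
90.5 [ 0.0003 -0.0023 -0.0001] [ 0.0002 -0.0001 -0.0027]
```

drive_tool([
  {"rx": 0,"ry": 0,"rz": 0,"x": 0,"y": -0.0004,"z": 0,"fingers": 0.1},
  {"rx": 0,"ry": 0,"rz": 0,"x": 0,"y": -0.0004,"z": 0,"fingers": 0.1},
])

```text
time: 17.55
ee_pos: [0.5316, 0.2107, 0.1085]
eef_rot: [0.71, 0.704, 0.001, 0.0]
ft_force: [5.5, 3.3, 2.5]
width: 0.0134
```

The bar has met its stop: reaction rose to 5.5 N with no further travel, at 89.2° in world, where the stop is about 89.3°. Letting go and lifting.

drive_tool([
  {"rx": 0,"ry": 0,"rz": 0,"x": 0,"y": 0.0002,"z": 0,"fingers": 0.35},
  {"rx": 0,"ry": 0,"rz": 0,"x": 0,"y": 0.0002,"z": 0,"fingers": 0.35},
  {"rx": 0,"ry": 0,"rz": 0,"x": 0,"y": 0.0002,"z": 0,"fingers": 0.35},
  {"rx": 0,"ry": 0,"rz": 0,"x": 0,"y": 0.0002,"z": -0.01,"fingers": 0.35},
  {"rx": 0,"ry": 0,"rz": 0,"x": 0,"y": 0,"z": -0.06,"fingers": 0.35},
  {"rx": 0,"ry": 0,"rz": 0.01,"x": -0.03,"y": 0,"z": -0.1,"fingers": 0.35},
  {"rx": 0,"ry": 0,"rz": 0.04,"x": -0.13,"y": 0,"z": -0.12,"fingers": 0.35},
  {"rx": 0,"ry": 0,"rz": 0.06,"x": -0.13,"y": 0,"z": -0.12,"fingers": 0.35},
  {"rx": 0,"ry": 0,"rz": 0.06,"x": -0.13,"y": 0,"z": -0.12,"fingers": 0.35},
  {"rx": 0,"ry": 0,"rz": 0.06,"x": -0.13,"y": 0,"z": -0.12,"fingers": 0.35},
])

```text
time: 18.8
ee_pos: [0.5295, 0.0815, 0.2287]
eef_rot: [0.829, 0.559, 0.0, 0.0]
ft_force: [1.2, 0.4, -0.5]
width: 0.0306
```

```bash
python3 look.py w14.png; python3 - <<'E'
from h import *
t=viewer.camera("scene");save(t,"s2.png",(280,150,440,270),4.5)
t=viewer.camera("top");save(t,"t3.png")
E
```

```text
18.85 [0.5294 0.082  0.2285] [ 0.8286  0.5599  0.0002 -0.0002] 0.030655863373999826 [-0.2046 -0.1747 -0.4762]
[496 264  39  12 132] [514.553  267.9091] [ 0.7258 -0.0661  0.0236]
((725.9609375, -66.65754699707031), (7.404721736907959, 38.4577751159668), 84.06131744384766)
[481 307  40  26 201] [498.1592 323.8159] [ 0.6974 -0.1232  0.0235]
((697.5067138671875, -121.52413940429688), (13.751431465148926, 52.43550109863281), 38.80731964111328)
```

View pics/w14.png

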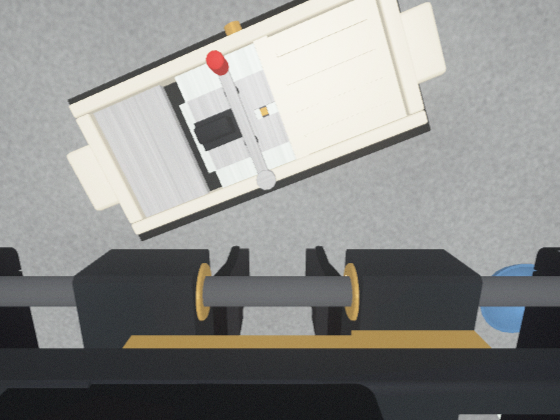

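View pics/s2.png

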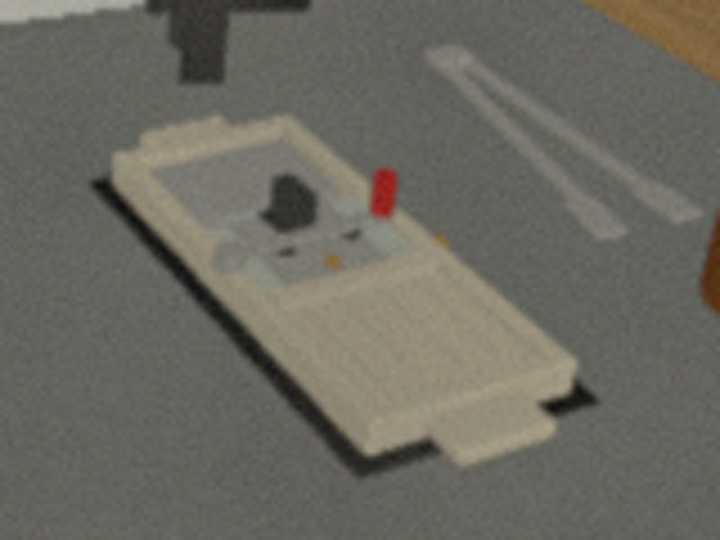

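View pics/t3.png

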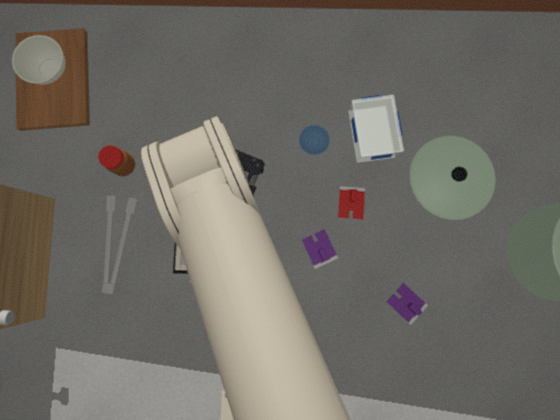

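The wrist view shows the bar across the blade, with the knob at (217,63) and the pivot at (265,180), and the pin in the notch at (264,111). The bystanders are unchanged. One numeric check before handing in.

```bash
python3 - <<'E'
from h import *
z=np.load("w14.png.npz");c={k:z[k] for k in z.files}
save(c,"crop_w14.png",(150,20,320,210),3.1)
P=cloud(c);im=c["color"].astype(int);k=(im[...,0]-im[...,1]>90)&(im[...,0]-im[...,2]>90)&(P[...,2]>.059);k[120:]=0
kn=P[k].mean(0);pv=rayz(c,[[265.5,179.5]],.036)[0];print("knob",kn,"pivot",pv,"angle",np.degrees(np.arctan2(kn[1]-pv[1],kn[0]-pv[0])))
for uv in [(250,85),(275,140),(190,95),(215,165),(185,120)]:
    print(uv,np.median(P[uv[1]-2:uv[1]+3,uv[0]-2:uv[0]+3].reshape(-1,3),axis=0))
E
```

```text
knob [0.5319 0.2098 0.0617] pivot [0.5302 0.1108 0.036 ] angle 89.01953276723096
(250, 85) [0.5481 0.1898 0.0238]
(275, 140) [0.5507 0.1389 0.0239]
(190, 95) [0.4959 0.2026 0.0199]
(215, 165) [0.4914 0.1389 0.0237]
(185, 120) [0.4787 0.1864 0.0039]
```

View pics/crop_w14.png

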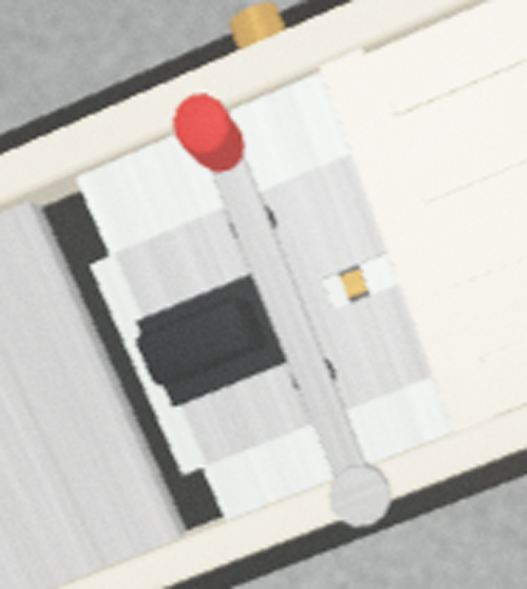

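```bash
python3 -c "
from h import *
print(workorder.close_job())"
```

```text
the job is handed in; nothing more can be done
None
```

The blade is back in the slicer, home against the shoulder, and the retaining bar is across it at its stop. The job is handed in at about 19 s on the robot's clock.

**Blade:** I took the grey blade with the black grip, not the purple or red ones. I laid it on the bed just short of the brass pin and slid it in with the pin centred in the notch. I stopped when it met the shoulder at about 3.4 N. The highest forces I read while laying and sliding it were about 4 N of drag and 6 N downwards.

**Bar:** I swung it by the knob to its stop, which pushed back at about 5.5 N without moving further, then let go and lifted clear.

**Last checks:**
- **Seating:** the blade top reads 23.8 mm at every point checked, so it lies flat. With the blade released, its back edge matched the shoulder within about 0.5 mm. The last picture, with the bar closed, shows no visible gap.
- **Bar angle:** the camera reads about 89.6° relative to the slicer, against 90° at the stop. The difference is within measurement error.
- **Other things:** the bystanders look unmoved in the last top view, judged by eye. The robot touches nothing.
- **Disagreements:** my first move call was refused by the interface and moved nothing. No check failed or disagreed beyond the 2 mm camera calibration.

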